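Pump off, dip the circulator and hold the gauge rod level to read

ROBOT

A 7-joint arm with a two-finger parallel gripper is mounted at the origin on the work surface. World frame = base frame: x ahead of the robot, y to its left, z up, the work surface at z = 0. Lengths are in m, angles in rad, forces in N, time in s.
With the tool pointing down it reaches from about 0.4 to 0.85 m from the base axis. Payload 10.4 kg.
Tool frame: the origin (TCP) lies at the very end of the fingers, on their centre line; the grasp point (between the pads) lies r.hold_point_z behind it (r.hold_point_z is the distance from the TCP to the grasp point, in m); z points along the fingers, y is the direction in which the jaws open and shut (so a half turn about z gives the same grasp; the last joint's range is limited). The gripper opens to 87 mm and grips with 3 to 60 N. Pads are 19 mm wide; open, the fingers measure 117 mm over their backs; the gripper's body (75 mm by 190 mm) begins 51 mm behind the grasp point.
Start: joints at [-1.254, 0.332, -0.065, 1.46, 0.022, 1.35, -0.088], TCP at [0.208, 0.589, 0.223] pointing down, gripper open.
Joint ranges: [-2.6, 2.6], [-0.5, 2.12], [-1.47, 1.34], [0.16, 2.42], [-1.27, 4.41], [0.06, 2.06], [-2.6, 2.6]. Speed limits (rad/s): [2.22, 2.22, 2.79, 2.79, 3.14, 3.14, 3.14].

INTERFACE

Orientations are given as a unit quaternion [x, y, z, w].
In Python, from bench import r gives the robot as it stands.
- The arm moves only by the tool send_rows, never from a script. Its argument "commands" is a list of rows, each a list of 7 numbers: the shift along the world's x, y, z normalised to -1 to 1, where 1 is 0.03 m, then the turn, a rotation vector about the world's x, y, z normalised to -1 to 1, where 1 is 5 degrees, then the gripper command: -1 is fully open, 1 is shut, values between are in proportion. In form: [[tx, ty, tz, ax, ay, az, jaw], ...]. A call has 1 to 10 rows; each row shifts and turns the pose as measured when the row begins; what a row does not reach is not made up. A row lasts 1/12 s, in which the tool goes at most 41.7 mm and 7.16 degrees, less where a joint would pass 70% of its speed; a pose out of reach is approached as far as the arm can. A call with a number of a shift or a turn outside -1 to 1 is refused whole. A call with a gripper value outside its range is refused whole. The fingers move at their own pace and stop on an object; "grip_force" is the grip in N (left out, the last holds). Time passes only in rows, so rows that do not move let the fingers close. It gives the time, the measured TCP pose, the force and the opening at its end, in the units of the state.
- r.read_state(): the state, without advancing time (a new reading comes with each control period).
- r.camera(name): name is "scene" or "side" or "wrist"; returns the picture (480x640x3 uint8, blue, green, red); there is no depth.
- r.calibration(name): a dict with "K" (3x3 intrinsics, pixels), "R" (3x3) and "t" (3): a world point X has camera coordinates R X + t; the wrist camera has in their place "mount" (4x4, takes a point from camera to tool coordinates, whose origin is the TCP and whose axes are the flange's). Camera axes: x right, y down, z forward; pixel columns grow to the right and rows downward; lengths in m; the calibration is good to about 2 mm. A picture is of the moment at which its call begins: read the wrist's pose just before it. calibration takes no time and is no camera call.
- r.close_job(): hands the job in, once; it reports no verdict.
The state is a dict: "time": time; "joint_positions": joint angles; "joint_vel": joint speeds; "joint_torque": joint torques, N m; "ee_pos": TCP position; "eef_rot": TCP orientation; "ft_force": force on the tool from outside, world axes, zero at the start; "torque": the same for the moment, N m; "width": finger opening in m.
Only numpy, scipy, OpenCV 4.12 (cv2) and the standard library are available. Lean on these libraries where they do the work, as an engineer would, in place of code of your own. Each camera call takes 0.05 s, during which the arm holds its last target.

TASK

The water level in the bench circulator is to be read: first turn the pump knob on its deck fully anticlockwise to the off stop and leave it off. Then take the gauge rod from its rest, slide it down the slanting dip tube until its collar stops on the tube's mouth, without forcing it, and draw it right out again. Finish holding the rod in the gripper, level and still, with its tip about a hand's breadth above the drip tray so that the marks can be read; do not put it down or let it go, and leave everything else on the bench where it stands.

Things in the scene. Friction and masses are not known exactly. Their poses are not given: they have to be found in the camera images.
- bath: the circulator, fixed: white casing 220 x 240 mm (its x, y), flat grey deck at 130 mm. Origin: centre of its underside; its -x is the front (nearest the robot), its -y the side with the dip tube. On the deck: the pump knob at the front corner on the tube side, a flat display, a tank lid with a small black bow handle 28 mm high; nothing else stands above the deck.
- pump_knob (a joint): angle of the pump knob (rad): 0 = off stop (fully anticlockwise seen from above), grows clockwise up to 4.7. It stays where it is left (friction about 0.03 N m).
- pump_knob_grip (a point): on the knob's upright axis, 167 mm above the bench, 7 mm below the top of its grip bar. Frame turns with the knob: x along the bar (white pointer at its -x end), z up. Bar 42 mm long, 14 mm wide, from 142 to 174 mm above the bench, on a disc 44 mm across (top at 144 mm). At 0 the bar lies along the circulator's x; at angle q it is turned clockwise from that by q.
- dip_tube: steel tube fixed in the circulator's side wall, rising outwards 40 degrees above level. Origin: on its axis where it leaves the wall, 70 mm above the bench. z: the tube's axis, outwards and up to the mouth; x level. Bore 14 mm, outside 22 mm, last 12 mm flared to a mouth 30 mm across outside, about 22 mm inside. Behind the wall is room for the whole rod.
- tube_mouth (a point): centre of the tube's mouth, 75 mm from the wall along the tube's axis and 118 mm above the bench; axes as dip_tube (z outwards along the tube). The collar rests against this plane.
- gauge: the gauge rod, 85 g, straight; x axis along it to the tip. Origin: on the axis at the collar's stop face. x = 0 to +130 mm: round steel rod 8 mm thick, ring marks, last 6 mm tapered to 3 mm. 0 to -6: collar 30 mm across. -6 to -100: black square handle 15 x 15 mm; grip it near x = -45 (centre of mass near -20). Starts level in its rest, axis 50 mm above the bench.
- gauge_tip (a point): the rod's tip, on its axis 130 mm from the collar's stop face; axes as gauge.
- rod_rest: white plastic rest for the rod, fixed; origin: centre of its underside, x along the rod towards the tip. Base 200 x 56 x 5 mm; two notched uprights 4 mm thick: under the rod at x = +85 mm (40 mm wide, horns up to 62 mm), under the handle's end at x = -88 mm (46 mm wide, up to 56 mm). Between them the handle is free; the rod lifts straight up.
- drip_tray: shallow open aluminium tray, fixed: 220 x 160 mm (its x, y), rim 18 mm high, wall 3 mm; origin at the centre of its underside.
- mouse: bystander: black computer mouse 100 x 58 x 34 mm; origin under its centre.
- tip_box: bystander: pipette-tip box 124 x 84 x 64 mm; origin under its centre.
- media_bottle: bystander: capped bottle 84 mm across, 150 mm high; origin under its centre.
- dish_stack: bystander: stack of clear culture dishes 90 mm across, 48 mm high; origin under its centre.
- tape_roll: bystander: roll of paper tape lying flat, 96 mm across, 24 mm high; origin under its centre.
- timer: bystander: small white timer 64 x 66 x 20 mm lying flat; origin under its centre.
- flask: bystander: clear flat culture flask lying flat, 75 x 110 x 34 mm with a white-capped neck on its +y side (to 90 mm); origin under the flat body's centre.
There are look-alikes about, which are no part of the job. Leave any brown look-alike of the gauge alone.

How it is judged:
By the outcome, as a careful person would: the job done as asked, in the order asked, and still so for the second after the job is handed in, while the arm keeps its last pose, push and grip.
It also fails if it takes over 70 s, if anything falls off the work surface, if the arm or the gripper's body presses on something with over 40 N, if the wrist force passes 120 N, or if a joint passes its speed limit or range.

## Working session

There is one attempt and no reset: what is moved stays moved. The work goes in short steps, Python scripts to look and compute and a tool call to move; the robot and the scene stay as the last step left them, time stands still between calls to the robot, and variables do not carry over. Pictures are saved under pics/ and viewed, and the job is handed in when it is done.

Besides the shell and the picture viewer there is one more tool, called as a command line: name --pt "numbers of a row" for each row, then --argument value for the rest. send_rows: Moves the arm, as the interface text tells. Scaled input: -1 to 1 covers 0.03 m each way for a shift and 5 degrees each way for a turn. Its arguments: {"type":"object","properties":{"commands":{"type":"array"},"grip_force":{"type":"number"}},"required":["commands"]}

```bash
mkdir -p pics; ls; python3 - <<'E'
from bench import r
import cv2,numpy as np
s=r.read_state(); print(s, r.hold_point_z)
for n in ["scene","side","wrist"]:
    cv2.imwrite(f"pics/{n}0.png",r.camera(n)); print(n,r.calibration(n))
E
```

```text
pics
{'time': 0.0, 'joint_positions': array([-1.25363102,  0.33290995, -0.06473028,  1.46091433,  0.02163023,
        1.34989199, -0.08850184]), 'joint_vel': array([-0.00036765,  0.00153072,  0.00121862,  0.00108998, -0.00084478,
        0.00104862, -0.00065053]), 'joint_torque': array([ 3.66361364e-04, -6.23249531e+01,  2.47647031e-02, -3.89892054e+01,
       -6.13591075e-02,  3.96296207e-02,  1.65703541e-04]), 'ee_pos': array([0.20816375, 0.58891854, 0.22174312]), 'eef_rot': array([ 1.69040117e-01,  9.85608913e-01, -7.08978447e-04, -7.91553708e-05]), 'ft_force': array([-0.65876103,  0.38603723,  0.0928765 ]), 'torque': array([ 0.03831819,  0.00259367, -0.08387017]), 'width': 0.0868690995293951} 0.0187
scene {'K': array([[491.68814964,   0.        , 317.48095271],
       [  0.        , 491.68814964, 235.79715867],
       [  0.        ,   0.        ,   1.        ]]), 'R': array([[ 0.5870725 ,  0.8095276 , -0.00330691],
       [ 0.58258346, -0.42532102, -0.69260273],
       [-0.56208753,  0.40468147, -0.72131166]]), 't': array([-0.27586781, -0.25689702,  1.5845761 ])}
side {'K': array
[... 171 characters left out ...]
53 , -0.6710951 ,  0.02422754],
       [-0.34646141, -0.41294562, -0.84228285],
       [ 0.57525655,  0.61571688, -0.53849106]]), 't': array([-0.44198983,  0.28408107,  1.36208876])}
wrist {'K': array([[334.94234739,   0.        , 323.81839059],
       [  0.        , 334.94234739, 234.27752504],
       [  0.        ,   0.        ,   1.        ]]), 'mount': array([[ 5.61294070e-04, -9.58326436e-01, -2.85674863e-01,
         7.72383759e-02],
       [ 9.99999755e-01,  4.18193407e-04,  5.61926007e-04,
        -3.09927247e-04],
       [-4.19041203e-04, -2.85675108e-01,  9.58326435e-01,
        -1.61692097e-01],
       [ 0.00000000e+00,  0.00000000e+00,  0.00000000e+00,
         1.00000000e+00]])}
```

View pics/scene0.png

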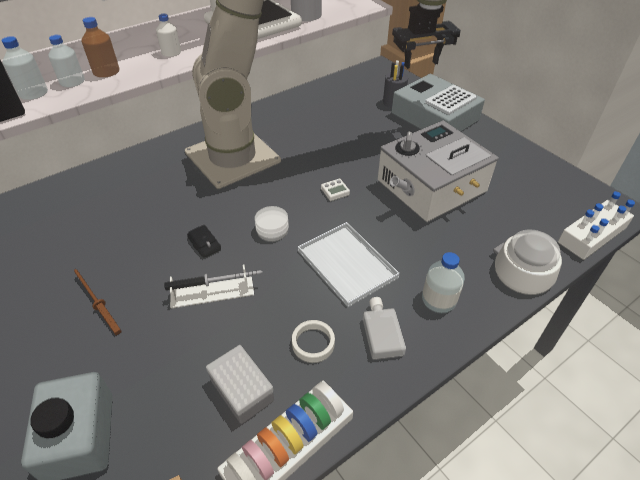

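View pics/side0.png

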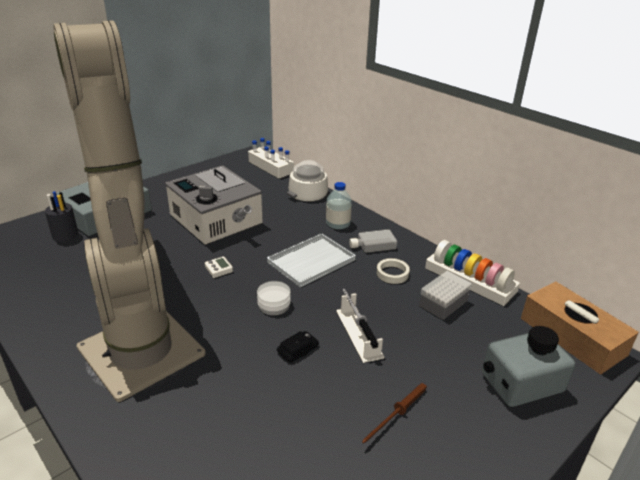

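View pics/wrist0.png

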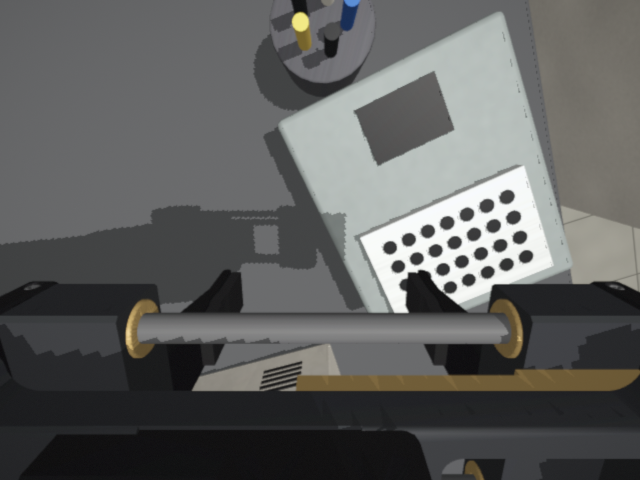

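```bash
python3 - <<'E'
import cv2
a=cv2.imread("pics/scene0.png");b=cv2.imread("pics/side0.png")
cv2.imwrite("pics/c1.png",cv2.resize(a[115:225,365:505],None,fx=5,fy=5,interpolation=cv2.INTER_CUBIC))
cv2.imwrite("pics/c2.png",cv2.resize(b[160:250,150:280],None,fx=6,fy=6,interpolation=cv2.INTER_CUBIC))
cv2.imwrite("pics/c3.png",cv2.resize(a[255:315,155:275],None,fx=6,fy=6,interpolation=cv2.INTER_CUBIC))
cv2.imwrite("pics/c4.png",cv2.resize(b[280:370,325:395],None,fx=6,fy=6,interpolation=cv2.INTER_CUBIC))
E
```

```text
(no output)
```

View pics/c1.png

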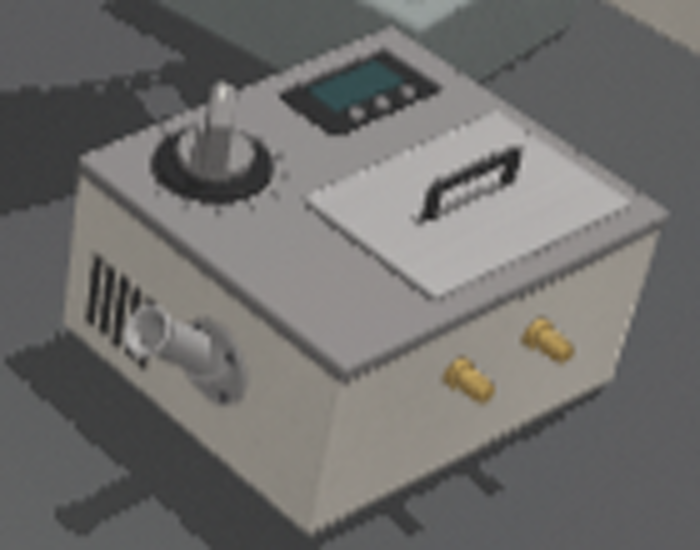

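View pics/c2.png

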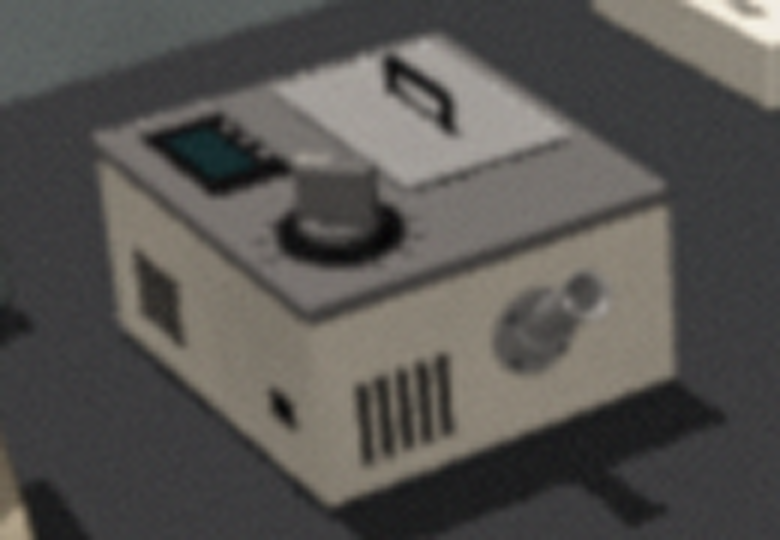

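View pics/c3.png

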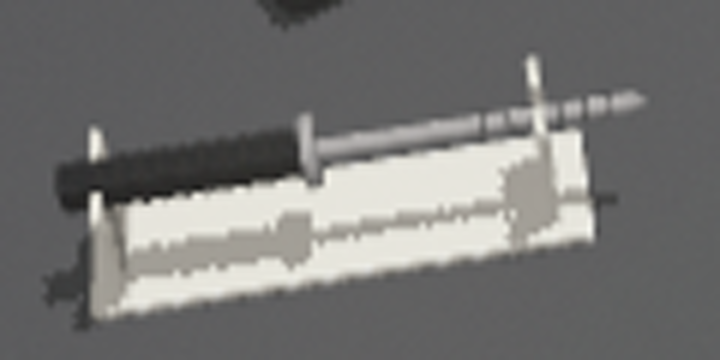

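View pics/c4.png

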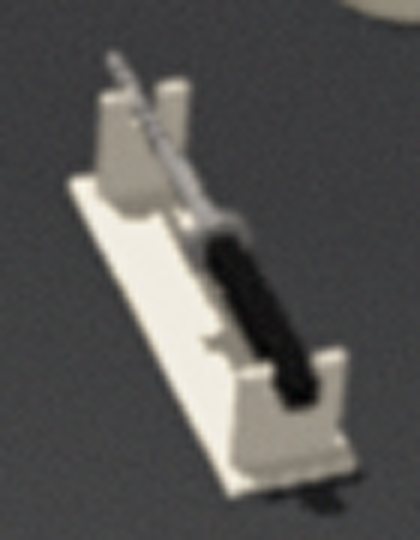

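```bash
cat > h.py <<'E'
from bench import r
import numpy as np, cv2
from scipy.optimize import least_squares
from scipy.spatial.transform import Rotation as Ro
C={n:r.calibration(n) for n in("scene","side","wrist")}
def proj(n,X):
    X=np.atleast_2d(X)@C[n]["R"].T+C[n]["t"]; q=X@C[n]["K"].T; return q[:,:2]/q[:,2:]
def ray(n,uv):
    d=C[n]["R"].T@np.linalg.inv(C[n]["K"])@np.r_[uv,1]; return -C[n]["R"].T@C[n]["t"],d
def onz(n,uv,z):
    o,d=ray(n,uv); return o+d*(z-o[2])/d[2]
def tri(p):
    A=np.zeros((3,3));b=np.zeros(3)
    for n,uv in p:
        o,d=ray(n,uv);d/=np.linalg.norm(d);M=np.eye(3)-np.outer(d,d);A+=M;b+=M@o
    return np.linalg.solve(A,b)
E
python3 - <<'E'
from h import *
np.set_printoptions(precision=4,suppress=True)
S={"scene":[(381,146.6),(443.4,120.4),(498.6,158),(434.4,191)],"side":[(202.5,213.7),(165.8,183.3),(222.8,165.8),(260.8,192.5)]}
# which edges
for n in S: print(n,[onz(n,u,.13)[:2] for u in S[n]])
c1=lambda u,v:(365+u/5,115+v/5); c2=lambda u,v:(150+u/6,160+v/6)
print("mouth",tri([("scene",c1(152,327)),("side",c2(586,294))]))
print("flange",tri([("scene",c1(220,362)),("side",c2(530,335))]))
print("knob disc z144",onz("scene",c1(212,170),.144),onz("side",c2(340,228),.144))
c3=lambda u,v:(155+u/6,255+v/6); c4=lambda u,v:(325+u/6,280+v/6)
print("tip",tri([("scene",c3(645,98)),("side",c4(113,56))]))
print("collar",tri([("scene",c3(310,146)),("side",c4(221,232))]))
print("end",tri([("scene",c3(65,186)),("side",c4(296,388))]), [onz("scene",c3(645,98),.05),onz("scene",c3(312,147),.05),onz("scene",c3(65,186),.05)])
for n in S:
  pass
E
```

```text
scene [array([0.374 , 0.2934]), array([0.3848, 0.5338]), array([0.6062, 0.5209]), array([0.6003, 0.2777])]
side [array([0.3615, 0.2782]), array([0.3753, 0.5262]), array([0.5953, 0.5196]), array([0.5785, 0.2746])]
mouth [0.498  0.2376 0.1151]
flange [0.4996 0.2952 0.0631]
knob disc z144 [0.4397 0.3315 0.144 ] [0.4114 0.3317 0.144 ]
tip [ 0.5067 -0.1911  0.0478]
collar [ 0.4531 -0.3122  0.0528]
end [ 0.4111 -0.3969  0.0497] [array([ 0.5079, -0.1912,  0.05  ]), array([ 0.4517, -0.311 ,  0.05  ]), array([ 0.4122, -0.3982,  0.05  ])]
```

```bash
python3 - <<'E'
from h import *
np.set_printoptions(precision=4,suppress=True)
c1=lambda u,v:(365+u/5,115+v/5); c2=lambda u,v:(150+u/6,160+v/6)
print(onz("scene",c1(213,165),.131),onz("side",c2(342,225),.131))
for n,pts in {"scene":[(347,225),(397,270),(349,301),(299,258)],"side":[(316,238),(355,260),(304,282),(267,258)]}.items():
    print("tray",[onz(n,p,.018)[:2] for p in pts])
print("bottle",onz("scene",(442,300),.0),"dish",onz("scene",(271,228),.03),"tape",onz("scene",(313,341),.02),"flask",onz("scene",(384,330),.03),"timer",onz("scene",(335,190),.02),"mouse",onz("scene",(204,241),.02),"box",onz("scene",(239,375),.06))
S={"scene":[(381,146.6),(443.4,120.4),(498.6,158),(434.4,191)],"side":[(202.5,213.7),(165.8,183.3),(222.8,165.8),(260.8,192.5)]}
L=np.array([(-.11,-.12),(-.11,.12),(.11,.12),(.11,-.12)])
def pts(p):
    c,s=np.cos(p[2]),np.sin(p[2]); return np.c_[L@np.array([[c,s],[-s,c]])+p[:2],np.full(4,.13)]
for use in (["scene"],["side"],["scene","side"]):
    f=lambda p:np.concatenate([(proj(n,pts(p))-S[n]).ravel() for n in use])
    o=least_squares(f,[.49,.4,-.05]); print(use,o.x,o.fun)
E
```

```text
[0.4245 0.3488 0.131 ] [0.4259 0.3548 0.131 ]
tray [array([0.4794, 0.0925]), array([0.6781, 0.0946]), array([ 0.6821, -0.0617]), array([ 0.5009, -0.0808])]
tray [array([0.6516, 0.0838]), array([ 0.6604, -0.0846]), array([ 0.4706, -0.0673]), array([0.4629, 0.0961])]
bottle [0.802  0.1303 0.    ] dish [ 0.3776 -0.0866  0.03  ] tape [ 0.7215 -0.1946  0.02  ] flask [ 0.7966 -0.0541  0.03  ] timer [0.3465 0.1528 0.02  ] mouse [ 0.3054 -0.2505  0.02  ] box [ 0.7182 -0.3743  0.06  ]
['scene'] [ 0.4919  0.406  -0.0442] [-0.0288  0.7651 -0.1172  0.7186  0.2629  0.1449 -0.1185 -1.3163]
['side'] [ 0.4775  0.3991 -0.0404] [-0.6123 -0.8352 -0.3755  0.5414  0.0634  0.7119  0.9701 -0.3976]
['scene', 'side'] [ 0.4868  0.408  -0.0426] [-0.6553 -0.2962 -0.9369 -0.2724 -0.7009 -1.081  -0.8579 -2.6481  0.3416
 -2.959   0.8643 -1.2789  0.9734 -0.8492  1.587  -2.1975]
```

send_rows --pt "0 0 1 0 0 0 -1" --pt "0 0 1 0 0 0 -1" --pt "0.4 -0.5 1 0 0 0 -1" --pt "0.8 -0.9 0.2 0 0 0 -1" --pt "0.8 -0.9 0 0 0 0 -1" --pt "0.8 -0.9 0 0 0 0 -1" --pt "0.8 -0.9 0 0 0 0 -1" --pt "0.8 -0.9 0 0 0 0 -1" --pt "0.8 -0.9 0 0 0 0 -1" --pt "0.8 -0.9 0 0 0 0 -1"

```text
time: 0.98
ee_pos: [0.3842, 0.3795, 0.3175]
eef_rot: [0.161, 0.987, -0.004, -0.002]
ft_force: [1.0, 1.0, 0.5]
width: 0.0871
```

send_rows --pt "0.6 -0.7 0 0 0 0 -1" --pt "0 0 0 0 0 0 -1" --pt "0 0 0 0 0 0 -1"

```text
time: 1.23
ee_pos: [0.4092, 0.3489, 0.3176]
eef_rot: [0.167, 0.986, -0.004, -0.001]
ft_force: [-0.1, 0.8, -2.2]
width: 0.0868
```

```bash
cat >> h.py <<'E'
def wrist(name):
    s=r.read_state(); im=r.camera("wrist"); cv2.imwrite(f"pics/{name}.png",im); np.savez(f"pics/{name}.npz",p=s["ee_pos"],q=s["eef_rot"]); return s
def wray(name,uv):
    d=np.load(f"pics/{name}.npz"); T=np.eye(4);T[:3,:3]=Ro.from_quat(d["q"]).as_matrix();T[:3,3]=d["p"]
    M=T@C["wrist"]["mount"]; return M[:3,3],M[:3,:3]@np.linalg.inv(C["wrist"]["K"])@np.r_[uv,1]
def wz(name,uv,z):
    o,d=wray(name,uv); return o+d*(z-o[2])/d[2]
def wproj(name,X):
    d=np.load(f"pics/{name}.npz"); T=np.eye(4);T[:3,:3]=Ro.from_quat(d["q"]).as_matrix();T[:3,3]=d["p"]
    M=np.linalg.inv(T@C["wrist"]["mount"]); X=np.atleast_2d(X)@M[:3,:3].T+M[:3,3]; q=X@C["wrist"]["K"].T; return q[:,:2]/q[:,2:]
E
python3 - <<'E'
from h import *
s=wrist("w1"); print(s)
E
```

```text
{'time': 1.2333, 'joint_positions': array([-0.91280218,  0.10742555,  0.13199439,  1.53587851, -0.01144313,
        1.50792025,  0.45413547]), 'joint_vel': array([ 0.04780156, -0.0050159 ,  0.03159738,  0.00865809,  0.01636688,
        0.00141822,  0.02663952]), 'joint_torque': array([  2.36082517, -47.51736403,   3.28995645, -39.80566978,
         0.40990035,   0.15759747,   0.24801563]), 'ee_pos': array([0.40923267, 0.34889471, 0.3176379 ]), 'eef_rot': array([ 0.16717511,  0.98591671, -0.00432007, -0.00143792]), 'ft_force': array([-0.13955202,  0.7724069 , -2.19712858]), 'torque': array([ 0.10849401,  0.02793752, -0.03905233]), 'width': 0.0867869594100417}
```

View pics/w1.png

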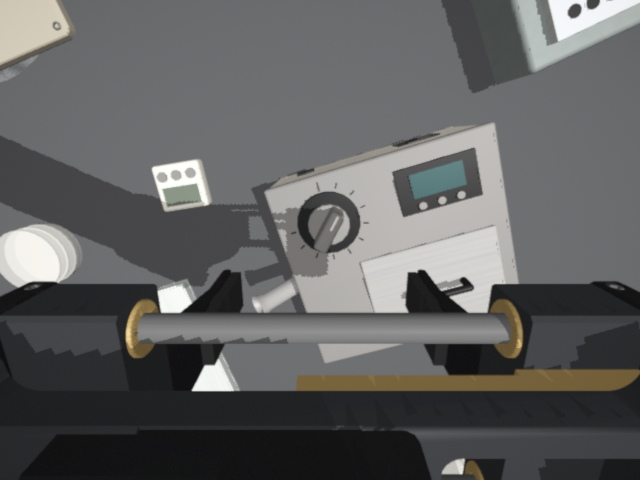

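```bash
python3 - <<'E'
from h import *
np.set_printoptions(precision=4,suppress=True)
a=cv2.imread("pics/w1.png")
cv2.imwrite("pics/w1c.png",cv2.resize(a[165:315,230:370],None,fx=5,fy=4,interpolation=cv2.INTER_CUBIC)[:600] if 0 else cv2.resize(a[165:315,230:370],None,fx=4,fy=4,interpolation=cv2.INTER_CUBIC))
print("plate",wz("w1",(328.5,222),.131))
print("corners",[wz("w1",p,.13)[:2] for p in [(266,188),(494,124),(324,361)]])
E
```

```text
plate [0.4222 0.3478 0.131 ]
corners [array([0.3663, 0.2978]), array([0.3814, 0.5346]), array([0.5868, 0.2853])]
```

View pics/w1c.png

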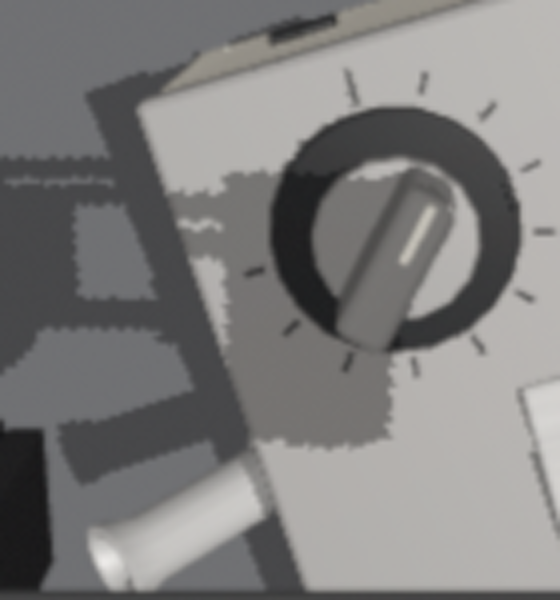

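```bash
python3 - <<'E'
from h import *
np.set_printoptions(precision=4,suppress=True)
c=lambda u,v:(230+u/4,165+v/4)
a=wz("w1",c(405,262),.174);b=wz("w1",c(435,208),.174); d=b-a
print(a,b,np.degrees(np.arctan2(d[1],d[0])))
a=wz("w1",c(370,335),.174);b=wz("w1",c(437,196),.174); d=b-a
print(a,b,(a+b)/2,np.linalg.norm(d),np.degrees(np.arctan2(d[1],d[0])))
print("disc44",wz("w1",c(396,230),.144),"plate",wz("w1",c(396,229),.131))
print("mouth",wz("w1",c(108,560),.118))
q=np.load("pics/w1.npz");R=Ro.from_quat(q["q"]).as_matrix();print(R)
E
```

```text
[0.4204 0.351  0.174 ] [0.4102 0.3618 0.174 ] 132.98042542567097
[0.4349 0.3371 0.174 ] [0.4076 0.3632 0.174 ] [0.4213 0.3501 0.174 ] 0.03775325332928737 136.23686406754686
disc44 [0.4197 0.3491 0.144 ] plate [0.4226 0.3482 0.131 ]
mouth [0.4946 0.232  0.118 ]
[[-0.9441  0.3296 -0.0043]
 [ 0.3297  0.9441 -0.008 ]
 [ 0.0014 -0.009  -1.    ]]
```

send_rows --pt "0.1 0 0 0 0 -1 -1" --pt "0.1 0 0 0 0 -1 -1" --pt "0.1 0 0 0 0 -1 -1" --pt "0.1 0 -1 0 0 -1 -1" --pt "0 0 -1 0 0 -1 -1" --pt "0 0 -1 0 0 0 -1" --pt "0 0 -0.5 0 0 0 -1" --pt "0 0 0 0 0 0 -1" --pt "0 0 0 0 0 0 -1"

```text
time: 2.03
ee_pos: [0.4137, 0.3585, 0.2085]
eef_rot: [0.38, 0.925, -0.003, -0.003]
ft_force: [-0.0, -0.1, 0.1]
width: 0.0868
```

```bash
python3 - <<'E'
from h import *
np.set_printoptions(precision=4,suppress=True)
s=wrist("w2");print(s["ee_pos"],s["ft_force"],Ro.from_quat(s["eef_rot"]).as_matrix(),s["joint_positions"]); print(wproj("w2",[.4213,.3495,.174]))
E
```

```text
[0.4137 0.3585 0.2085] [-0.0383 -0.123   0.1473] [[-0.7119  0.7022 -0.008 ]
 [ 0.7022  0.7119 -0.0037]
 [ 0.0031 -0.0083 -1.    ]] [-0.9296  0.1732  0.1509  1.6901 -0.0301  1.2887  0.02  ]
[[321.9755 280.3367]]
```

View pics/w2.png

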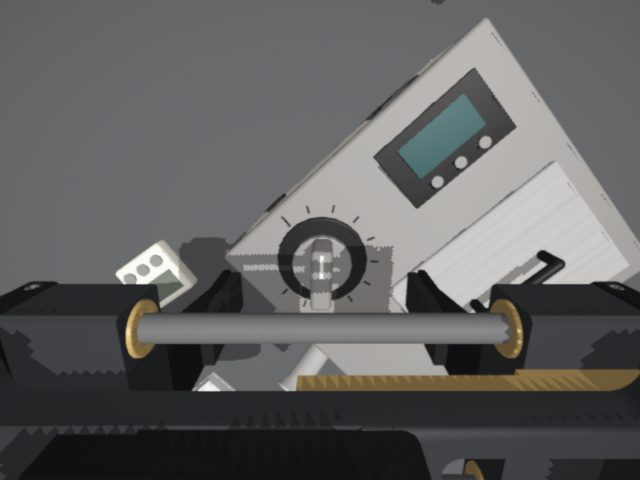

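send_rows --pt "0.25 -0.3 0 0 0 0 -1" --pt "0 0 -0.5 0 0 0 -1" --pt "0 0 -0.5 0 0 0 -1" --pt "0 0 -0.5 0 0 0 -1" --pt "0 0 0 0 0 0 -1"

```text
time: 2.5
ee_pos: [0.4259, 0.3509, 0.1703]
eef_rot: [0.378, 0.926, 0.002, -0.0]
ft_force: [0.2, 0.3, -0.2]
width: 0.087
```

send_rows --pt "-0.12 -0.05 -0.4 0 0 0 -1" --pt "0 0 -0.2 0 0 0 -1" --pt "0 0 0 0 0 0 -1" --pt "0 0 0 0 0 0 -1"

```text
time: 2.83
ee_pos: [0.4259, 0.3496, 0.1575]
eef_rot: [0.379, 0.925, 0.005, 0.001]
ft_force: [0.8, 0.4, 1.4]
width: 0.0868
```

send_rows --pt "-0.15 0 -0.25 0 0 0 -1" --pt "-0.1 0 -0.1 0 0 0 -1" --pt "0 0 0 0 0 0 -1" --pt "0 0 0 0 0 0 -1"

```text
time: 3.17
ee_pos: [0.419, 0.3505, 0.1488]
eef_rot: [0.379, 0.925, 0.007, 0.002]
ft_force: [-0.6, 0.1, 0.7]
width: 0.0869
```

send_rows --pt "0.05 0 0.05 0 0 0 1" --pt "0 0 0 0 0 0 1" --pt "0 0 0 0 0 0 1" --pt "0 0 0 0 0 0 1" --pt "0 0 0 0 0 0 1" --pt "0 0 0 0 0 0 1" --pt "0 0 0 0 0 0 1" --pt "0 0 0 0 0 0 1" --grip_force 12

```text
time: 3.83
ee_pos: [0.421, 0.3508, 0.1512]
eef_rot: [0.379, 0.925, 0.008, 0.002]
ft_force: [0.1, 0.7, -0.3]
width: 0.0418
```

send_rows --pt "0 0 0 0 0 0 1" --pt "0 0 0 0 0 0 1" --pt "0 0 0 0 0 0 1" --pt "0 0 0 0 0 0 1" --pt "0 0 0 0 0 0 1" --pt "0 0 0 0 0 0 1"

```text
time: 4.33
ee_pos: [0.4199, 0.3494, 0.1511]
eef_rot: [0.379, 0.925, 0.006, 0.001]
ft_force: [1.3, 1.0, -1.3]
width: 0.0137
```

send_rows --pt "0 0 0 0 0 1 1" --pt "0 0 0 0 0 1 1" --pt "0 0 0 0 0 1 1" --pt "0 0 0 0 0 1 1" --pt "0 0 0 0 0 1 1" --pt "0 0 0 0 0 1 1" --pt "0 0 0 0 0 0 1"

```text
time: 4.92
ee_pos: [0.4195, 0.3487, 0.151]
eef_rot: [0.115, 0.993, 0.005, -0.001]
ft_force: [-2.4, 0.9, 1.2]
width: 0.0137
```

```bash
cat >> h.py <<'E'
def st():
    np.set_printoptions(precision=4,suppress=True)
    s=r.read_state(); R=Ro.from_quat(s["eef_rot"]).as_matrix()
    print("p",s["ee_pos"],"f",s["ft_force"],"m",s["torque"],"w",s["width"],"t",s["time"]); print("x",R[:,0],"y",R[:,1],"z",R[:,2],"yang",np.degrees(np.arctan2(R[1,1],R[0,1])),"j",s["joint_positions"]); return s
E
python3 -c "from h import *;st()"
```

```text
p [0.4195 0.3487 0.151 ] f [-2.3853  0.9017  1.2241] m [-0.2104  0.2165  0.0496] w 0.013714068943790457 t 4.9167
x [-0.9738  0.2276  0.0025] y [0.2276 0.9737 0.0099] z [-0.0002  0.0102 -0.9999] yang 76.84430985630934 j [-0.8629  0.2033  0.102   1.7782 -0.0307  1.1543  0.5905]
```

send_rows --pt "0 0 0 0 0 1 1" --pt "0 0 0 0 0 1 1" --pt "0 0 0 0 0 0.6 1" --pt "0 0 0 0 0 0.6 1" --pt "0 0 0 0 0 0 1"

```text
time: 5.33
ee_pos: [0.4196, 0.3484, 0.151]
eef_rot: [-0.023, 1.0, 0.005, -0.001]
ft_force: [-2.0, -1.6, 2.0]
width: 0.0149
```

```bash
python3 -c "from h import *;st()"
```

```text
p [0.4196 0.3484 0.151 ] f [-1.9564 -1.5891  1.9572] m [-0.1772  0.3568 -0.2932] w 0.014896566555537168 t 5.3333
x [-0.9989 -0.0461  0.0027] y [-0.0461  0.9989  0.0098] z [-0.0032  0.0096 -0.9999] yang 92.63995388360293 j [-0.838   0.2055  0.0757  1.7749 -0.0268  1.1575  0.8638]
```

send_rows --pt "0 0 0 0 0 0 -1" --pt "0 0 0 0 0 0 -1" --pt "0 0 0 0 0 0 -1" --pt "0 0 0 0 0 0 -1" --pt "0 0 0 0 0 0 -1" --pt "0 0 0 0 0 0 -1" --pt "0 0 0.5 0 0 0 -1" --pt "0 0 1 0 0 0 -1" --pt "0 0 1 0 0 0 -1" --pt "0 0 1 0 0 0 -1"

```text
time: 6.17
ee_pos: [0.4165, 0.3459, 0.2521]
eef_rot: [-0.016, 1.0, 0.001, -0.006]
ft_force: [0.7, 1.1, 0.4]
width: 0.0737
```

send_rows --pt "0 0 1 0 0 0 -1" --pt "0 0 1 0 0 0 -1" --pt "0 0 0 0 0 0 -1" --pt "0 0 0 0 0 0 -1"

```text
time: 6.5
ee_pos: [0.4177, 0.3469, 0.322]
eef_rot: [-0.016, 1.0, 0.004, -0.002]
ft_force: [-0.3, -0.2, -1.2]
width: 0.0863
```

```bash
python3 - <<'E'
from h import *
st();wrist("w3")
a=cv2.imread("pics/w3.png")
cv2.imwrite("pics/w3c.png",cv2.resize(a[90:320,200:440],None,fx=2.5,fy=2.5,interpolation=cv2.INTER_CUBIC))
E
```

```text
p [0.4177 0.3469 0.322 ] f [-0.2623 -0.1848 -1.2484] m [ 0.0349  0.0625 -0.0004] w 0.08625882571357997 t 6.5
x [-0.9995 -0.0314  0.0042] y [-0.0313  0.9995  0.0079] z [-0.0044  0.0078 -1.    ] yang 91.79545460172403 j [-0.849   0.1118  0.0853  1.5214 -0.0182  1.5066  0.8391]
```

View pics/w3c.png

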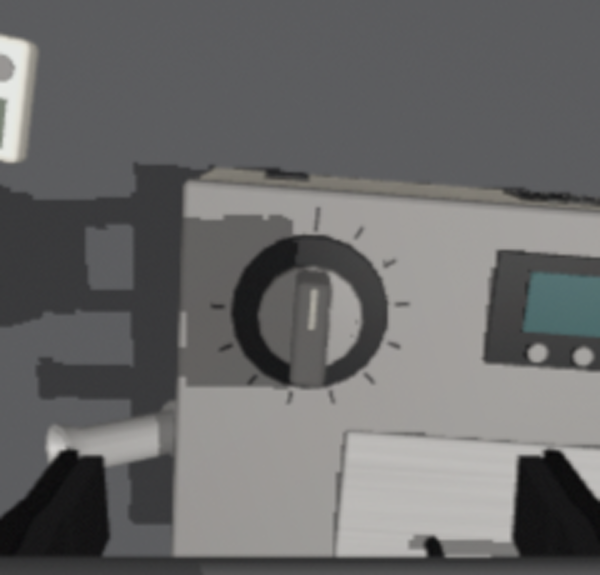

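send_rows --pt "0.7 -1 0 0 0 0 -1" --pt "0.7 -1 0 0 0 0 -1" --pt "0.7 -1 0 0 0 0 -1" --pt "0.7 -1 0 0 0 0 -1" --pt "0.7 -0.9 0 0 0 0 -1" --pt "0.3 -0.3 0 0 0 0 -1" --pt "0 0 0 0 0 0 -1" --pt "0 0 0 0 0 0 -1"

```text
time: 7.22
ee_pos: [0.5311, 0.1837, 0.3136]
eef_rot: [-0.018, 1.0, 0.002, -0.007]
ft_force: [0.2, -0.1, -0.1]
width: 0.0868
```

```bash
python3 - <<'E'
from h import *
st();wrist("w4")
E
```

```text
p [0.5311 0.1837 0.3136] f [ 0.1678 -0.1039 -0.0699] m [ 0.0957 -0.0133  0.0031] w 0.08684786600929417 t 7.2167
x [-0.9993 -0.0352  0.0134] y [-0.0351  0.9994  0.0035] z [-0.0135  0.003  -0.9999] yang 92.01431773224057 j [-0.6237  0.165   0.2479  1.4848 -0.0482  1.5083  1.2305]
```

View pics/w4.png

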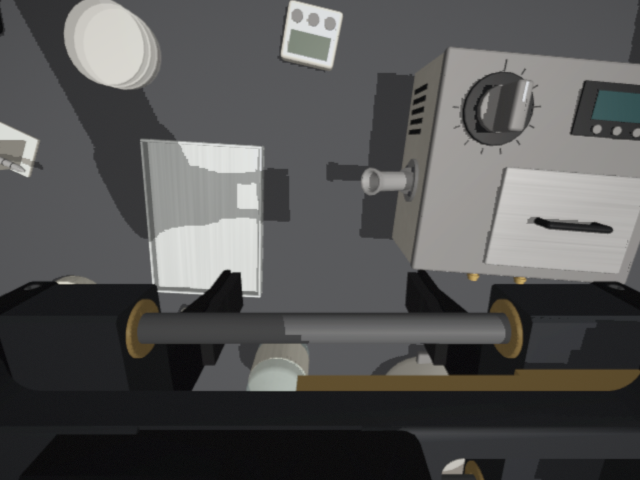

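```bash
python3 - <<'E'
from h import *
a=cv2.imread("pics/w4.png")
cv2.imwrite("pics/w4c.png",cv2.resize(a[140:220,340:440],None,fx=7,fy=7,interpolation=cv2.INTER_CUBIC))
E
```

```text
(no output)
```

View pics/w4c.png

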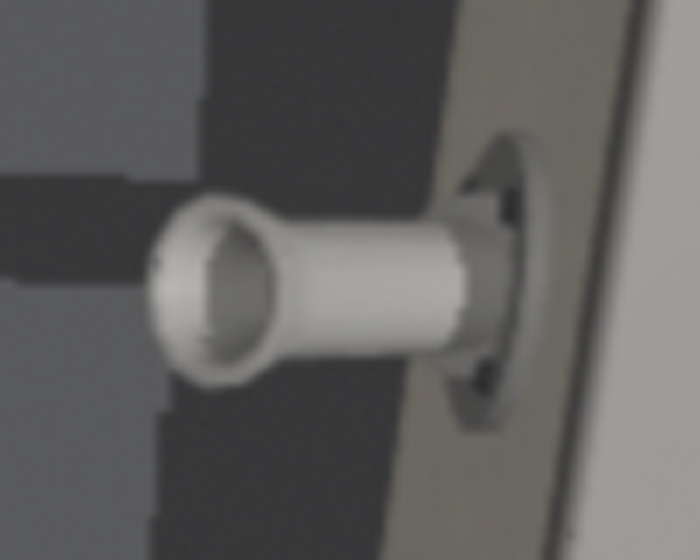

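send_rows --pt "0 0 0 -1 0 0 -1" --pt "0 0 0 -1 0 0 -1" --pt "0 0 0 -1 0 0 -1" --pt "0 0 0 -1 0 0 -1" --pt "0 0 0 -1 0 0 -1" --pt "0 0 0 -1 0 0 -1" --pt "0 0 0 -1 0 0 -1" --pt "0 0 0 -1 0 0 -1" --pt "0 0 0 0 0 0 -1"

```text
time: 8.02
ee_pos: [0.5237, 0.1972, 0.3122]
eef_rot: [-0.023, 0.935, -0.353, -0.008]
ft_force: [1.0, 1.1, -0.3]
width: 0.0871
```

```bash
python3 - <<'E'
from h import *
st();wrist("w5")
E
```

```text
p [0.5237 0.1972 0.3122] f [ 0.9825  1.0649 -0.2967] m [ 0.874   0.0493 -0.0594] w 0.08711574016652278 t 8.0167
x [-0.9988 -0.0386  0.0307] y [-0.0493  0.7495 -0.6602] z [ 0.0025 -0.6609 -0.7505] yang 93.76213759193654 j [-0.9037  0.4474  0.212   1.3149  0.466   1.8532  0.9555]
```

View pics/w5.png

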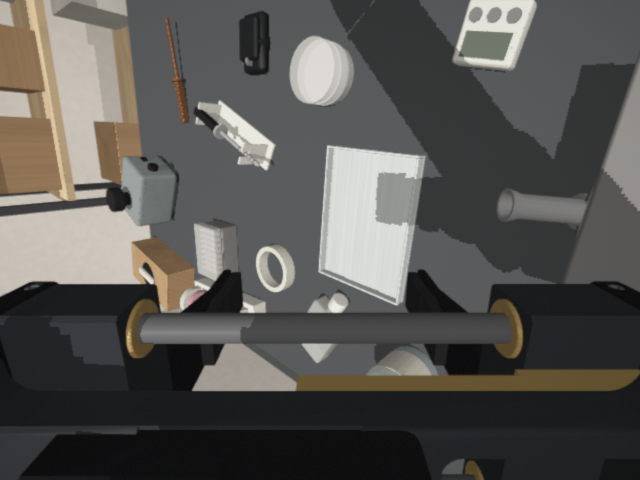

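```bash
python3 - <<'E'
from h import *
np.set_printoptions(precision=4,suppress=True)
a=cv2.imread("pics/w5.png")
cv2.imwrite("pics/w5c.png",cv2.resize(a[170:250,480:600],None,fx=6,fy=6,interpolation=cv2.INTER_CUBIC))
print("w4 mouth",wz("w4",(371.1,181.4),.118),"wall deck edge pts",[wz("w4",p,.13)[:2] for p in [(452,48),(415,268)]])
print("w3 edges",[wz("w3",p,.13)[:2] for p in [(274,162.8),(270,312)]], "mouth w3",wz("w3",(222,266.8),.118))
E
```

```text
w4 mouth [0.4973 0.2333 0.118 ] wall deck edge pts [array([0.3703, 0.2976]), array([0.5894, 0.2871])]
w3 edges [array([0.3692, 0.2951]), array([0.5421, 0.2885])] mouth w3 [0.4913 0.2315 0.118 ]
```

View pics/w5c.png

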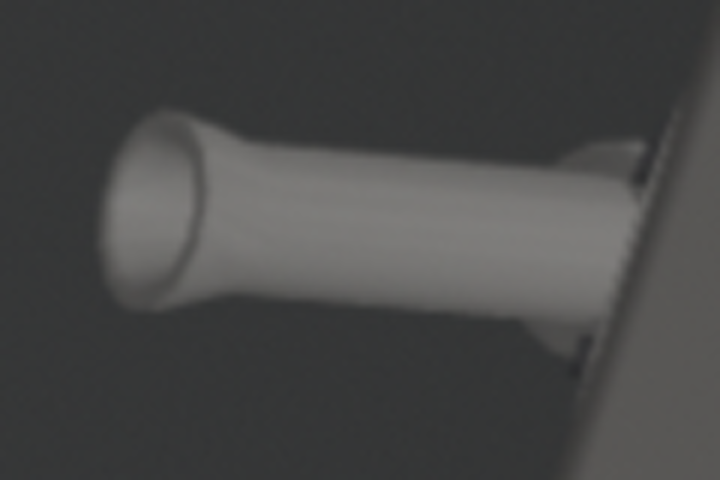

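```bash
python3 - <<'E'
from h import *
np.set_printoptions(precision=4,suppress=True)
print(wz("w5",(505.5,205),.118))
def tr(L):
    A=np.zeros((3,3));b=np.zeros(3)
    for o,d in L:
        d=d/np.linalg.norm(d);M=np.eye(3)-np.outer(d,d);A+=M;b+=M@o
    return np.linalg.solve(A,b)
c1=lambda u,v:(365+u/5,115+v/5); c2=lambda u,v:(150+u/6,160+v/6)
L=[wray("w4",(371.1,181.4)),wray("w5",(505.5,205)),wray("w3",(222,266.8))]
S=[ray("scene",c1(150,328)),ray("side",c2(586,294))]
print(tr(L[:2]),tr(L),tr(S),tr(L+S)); print(onz("scene",c1(150,328),.118),onz("side",c2(586,294),.118))
E
```

```text
[0.4972 0.2328 0.118 ]
[0.4971 0.2331 0.1193] [0.4962 0.232  0.1141] [0.4976 0.2367 0.1152] [0.4963 0.2332 0.1166]
[0.4995 0.2348 0.118 ] [0.4946 0.2317 0.118 ]
```

send_rows --pt "-0.1 -0.8 0 1 0 0 -1" --pt "-0.1 -0.8 0 1 0 0 -1" --pt "-0.1 -0.8 0 1 0 0 -1" --pt "-0.1 -0.8 0 1 0 0 -1" --pt "-0.1 -0.8 0 1 0 0 -1" --pt "-0.1 -0.8 0 1 0 0 -1" --pt "-0.1 -0.8 0 1 0 0 -1" --pt "-0.1 -0.8 0 0.6 0 -0.5 -1" --pt "-0.1 -0.8 0 0 0 -1 -1" --pt "-0.1 -0.8 0 0 0 -1 -1"

```text
time: 8.9
ee_pos: [0.4903, -0.0439, 0.3178]
eef_rot: [0.087, 0.996, 0.006, 0.022]
ft_force: [0.8, 0.1, 0.4]
width: 0.087
```

send_rows --pt "-0.1 -0.8 0 0 0 -1 -1" --pt "-0.1 -0.8 0 0 0 -1 -1" --pt "-0.1 -0.8 0 0 0 -1 -1" --pt "-0.1 -0.8 0 0 0 -1 -1" --pt "-0.1 -0.8 0 0 0 -1 -1" --pt "-0.1 -0.8 0 0 0 -1 -1" --pt "-0.1 -0.8 0 0 0 -1 -1" --pt "-0.1 -0.8 0 0 0 -1 -1" --pt "-0.1 -0.6 0 0 0 -1 -1" --pt "0 0 0 0 0 -1 -1"

```text
time: 9.73
ee_pos: [0.4573, -0.2741, 0.3314]
eef_rot: [0.53, 0.846, 0.013, 0.048]
ft_force: [-1.0, 0.1, 0.4]
width: 0.0867
```

```bash
python3 -c "from h import *;st()"
```

```text
p [ 0.4573 -0.2741  0.3314] f [-0.9941  0.0904  0.4233] m [-0.0815  0.1446 -0.0095] w 0.08666687084878164 t 9.7333
x [-0.4332  0.8988 -0.0679] y [0.8963 0.4375 0.0728] z [ 0.0951 -0.0293 -0.995 ] yang 26.01709536989336 j [-0.218  -0.0173  0.6838  1.6351 -0.0057  1.4216  0.9185]
```

send_rows --pt "-0.1 -0.4 0 0 0.3 -1 -1" --pt "-0.1 -0.4 0 0 0.3 -1 -1" --pt "-0.1 -0.4 0 0.2 0.2 -1 -1" --pt "-0.1 -0.4 0 0.2 0.2 -1 -1" --pt "-0.1 -0.4 0 0 0.1 -1 -1" --pt "-0.1 -0.4 0 0 0 -1 -1" --pt "-0.1 0 -0.5 0 0 -1 -1" --pt "0 0 -0.5 0 0 -1 -1" --pt "0 0 -0.5 0 0 -0.8 -1" --pt "0 0 0 0 0 0 -1"

```text
time: 10.57
ee_pos: [0.4333, -0.3553, 0.2971]
eef_rot: [0.828, 0.561, 0.014, 0.014]
ft_force: [-1.0, 1.3, -0.6]
width: 0.087
```

```bash
python3 -c "
from h import *;st();wrist('w6')"
```

```text
p [ 0.4333 -0.3553  0.2971] f [-1.014   1.2696 -0.5712] m [-0.0939  0.1736 -0.0306] w 0.08695335642037205 t 10.5667
x [0.3701 0.929  0.0072] y [ 0.9281 -0.3701  0.0395] z [ 0.0393 -0.0079 -0.9992] yang -21.740302838080982 j [-0.1217  0.1491  0.8343  1.5848 -0.1312  1.4221  0.3431]
```

View pics/w6.png

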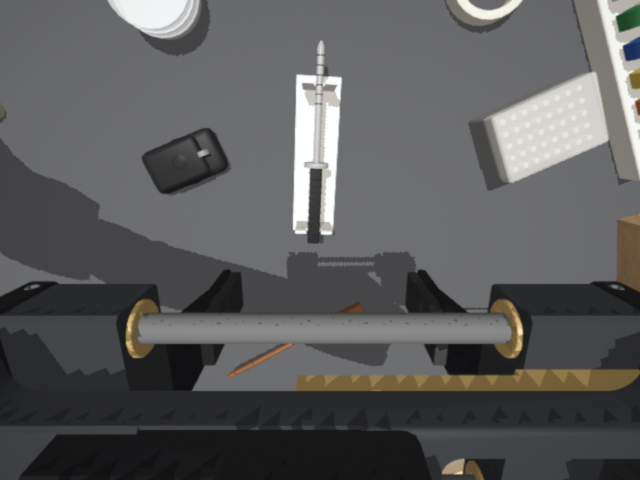

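```bash
python3 - <<'E'
from h import *
np.set_printoptions(precision=4,suppress=True)
a=cv2.imread("pics/w6.png")
cv2.imwrite("pics/w6c.png",cv2.resize(a[30:255,270:370],None,fx=2.6,fy=2.6,interpolation=cv2.INTER_CUBIC))
for p in [(321,41),(316.5,164),(314,242)]: print(wz("w6",p,.05))
d=wz("w6",(321,41),.05)-wz("w6",(314,242),.05);print(np.linalg.norm(d),np.degrees(np.arctan2(d[1],d[0])))
E
```

```text
[ 0.5068 -0.1929  0.05  ]
[ 0.4528 -0.3131  0.05  ]
[ 0.413  -0.4027  0.05  ]
0.22977489819815847 65.92188600718912
```

View pics/w6c.png

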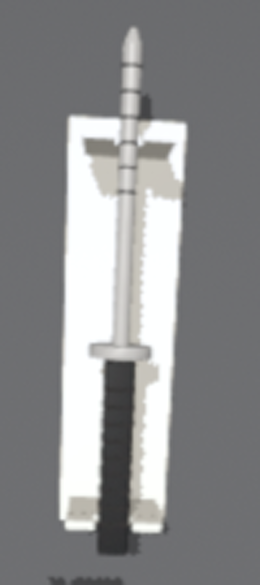

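send_rows --pt "0.05 0.1 0 0.95 -0.25 -0.15 -1" --pt "0.05 0.1 0 0.95 -0.25 -0.15 -1" --pt "0 0 -0.5 0.95 -0.25 -0.15 -1" --pt "0 0 -1 0 0 0 -1" --pt "0 0 -1 0 0 0 -1" --pt "0 0 -1 0 0 0 -1" --pt "0 0 -1 0 0 0 -1" --pt "0 0 -1 0 0 0 -1" --pt "0 0 0 0 0 0 -1" --pt "0 0 0 0 0 0 -1"

```text
time: 11.45
ee_pos: [0.4434, -0.354, 0.1477]
eef_rot: [0.822, 0.551, 0.133, -0.055]
ft_force: [0.4, -0.4, 0.7]
width: 0.0869
```

```bash
python3 -c "
from h import *;st();wrist('w7')"
```

```text
p [ 0.4434 -0.354   0.1477] f [ 0.4408 -0.4137  0.7259] m [-0.3569  0.2632 -0.0217] w 0.08691136214403655 t 11.45
x [0.3577 0.8912 0.2788] y [ 0.9206 -0.3867  0.0551] z [ 0.1569  0.237  -0.9588] yang -22.786323571009895 j [ 0.1274  0.3871  0.7952  1.7182 -0.5714  1.2927  0.7086]
```

View pics/w7.png

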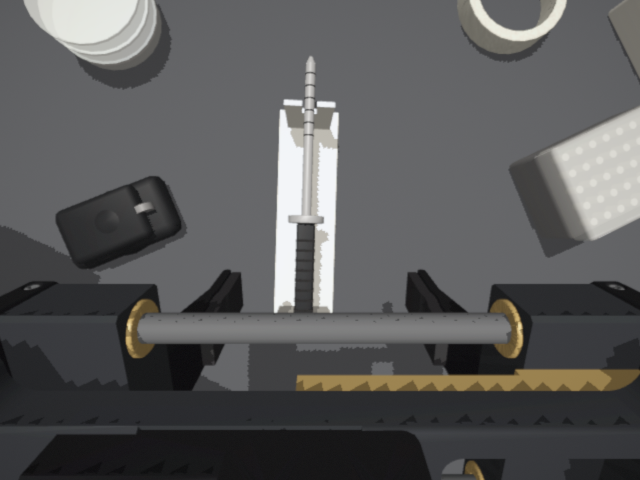

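send_rows --pt "-0.1 0.1 0 0.1 0.3 -0.1 -1" --pt "-0.1 0.1 -0.5 0.1 0.3 -0.1 -1" --pt "0 0 -1 0 0 0 -1" --pt "0 0 -0.5 0 0 0 -1" --pt "0 0 -0.3 0 0 0 -1" --pt "0 0 0 0 0 0 -1"

```text
time: 12.0
ee_pos: [0.4419, -0.3497, 0.0854]
eef_rot: [0.829, 0.542, 0.118, -0.072]
ft_force: [0.3, 0.3, -0.2]
width: 0.0871
```

```bash
python3 -c "
from h import *;st()"
```

```text
p [ 0.4419 -0.3497  0.0854] f [ 0.3046  0.3442 -0.1815] m [-0.3534  0.2486  0.0234] w 0.08713213059908942 t 12.0
x [0.3837 0.882  0.2735] y [ 0.916 -0.401  0.008] z [ 0.1167  0.2474 -0.9618] yang -23.640864921123516 j [ 0.1499  0.4822  0.7624  1.7505 -0.6174  1.2297  0.7316]
```

send_rows --pt "-0.1 0.05 -0.5 0 0 0 -1" --pt "-0.1 0.05 -0.5 0 0 0 -1" --pt "0 0 -0.4 0 0 0 -1" --pt "0 0 -0.3 0 0 0 -1" --pt "0 0 0 0 0 0 -1" --pt "0 0 0 0 0 0 -1"

```text
time: 12.5
ee_pos: [0.4372, -0.3476, 0.0341]
eef_rot: [0.829, 0.543, 0.118, -0.071]
ft_force: [0.0, -0.5, -0.3]
width: 0.087
```

send_rows --pt "0 0 0 0 0 0 0.6" --pt "0 0 0 0 0 0 0.6" --pt "0 0 0 0 0 0 0.6" --pt "0 0 0 0 0 0 0.6" --pt "0 0 0 0 0 0 0.6" --pt "0 0 0 0 0 0 0.6" --pt "0 0 0 0 0 0 0.6" --pt "0 0 0 0 0 0 0.6" --pt "0 0 0 0 0 0 0.6" --grip_force 25

```text
time: 13.25
ee_pos: [0.4387, -0.3489, 0.0368]
eef_rot: [0.828, 0.543, 0.119, -0.069]
ft_force: [0.1, 0.2, -0.0]
width: 0.0352
```

```bash
python3 -c "
from h import *;st();wrist('w8')
a=cv2.imread('pics/w8.png');cv2.imwrite('pics/w8c.png',a[150:400,170:470][:, :].repeat(2,0).repeat(2,1))"
```

```text
p [ 0.4387 -0.3489  0.0368] f [ 0.1244  0.1672 -0.0013] m [-0.4171  0.2389  0.0172] w 0.035156998246686263 t 13.25
x [0.3822 0.883  0.2725] y [ 0.916  -0.4009  0.0141] z [ 0.1217  0.2443 -0.962 ] yang -23.633837289479267 j [ 0.179   0.5383  0.7279  1.794  -0.6716  1.1474  0.7928]
```

View pics/w8c.png

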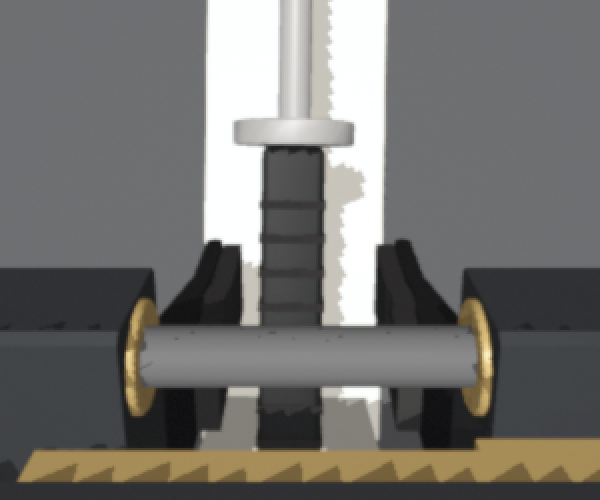

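send_rows --pt "-0.15 0.05 -0.15 0 0 0 0.6" --pt "0 0 -0.1 0 0 0 0.6" --pt "0 0 0 0 0 0 0.6" --pt "0 0 0 0 0 0 0.6"

```text
time: 13.63
ee_pos: [0.4334, -0.3471, 0.0282]
eef_rot: [0.828, 0.543, 0.119, -0.07]
ft_force: [0.8, -0.8, 0.4]
width: 0.0182
```

send_rows --pt "0.03 0 0.12 0 0 0 0.65" --pt "0 0 0 0 0 0 0.7" --pt "0 0 0 0 0 0 0.8" --pt "0 0 0 0 0 0 1" --pt "0 0 0 0 0 0 1" --pt "0 0 0 0 0 0 1" --pt "0 0 0 0 0 0 1"

```text
time: 14.22
ee_pos: [0.4345, -0.3471, 0.0322]
eef_rot: [0.828, 0.543, 0.119, -0.07]
ft_force: [0.4, -0.4, -0.8]
width: 0.0147
```

```bash
python3 -c "
from h import *;st();wrist('w9')
a=cv2.imread('pics/w9.png');cv2.imwrite('pics/w9c.png',a[100:400,170:470][:, :].repeat(2,0).repeat(2,1))"
```

```text
p [ 0.4345 -0.3471  0.0322] f [ 0.4321 -0.4127 -0.7559] m [-0.4677  0.2869  0.0322] w 0.01471228807647918 t 14.2167
x [0.3822 0.883  0.2725] y [ 0.9161 -0.4008  0.0137] z [ 0.1213  0.2444 -0.9621] yang -23.62872085560943 j [ 0.1799  0.5372  0.7265  1.8072 -0.6736  1.1372  0.8006]
```

View pics/w9c.png

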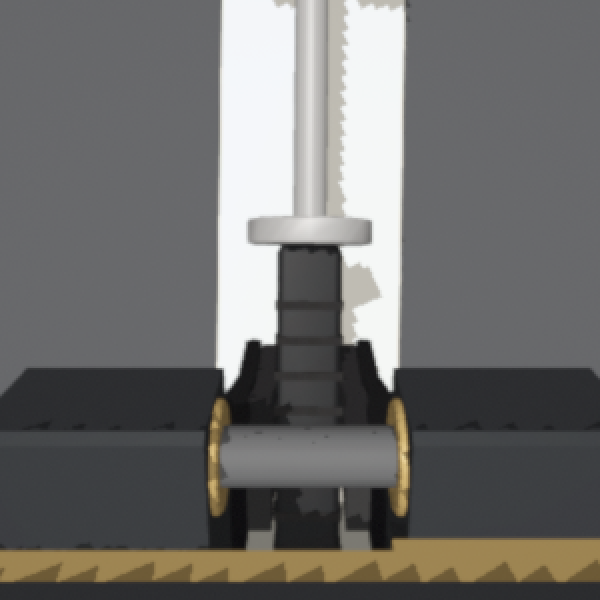

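send_rows --pt "0 0 0.3 0 0 0 1" --pt "0 0 0.5 0 0 0 1" --pt "0 0 0.8 0 0 0 1" --pt "0 0 1 0 0 0 1" --pt "0 0 1 0 0 0 1" --pt "0 0 1 0 0 0 1" --pt "0 0 1 0 0 0 1" --pt "0 0 1 0 0 0 1" --pt "0 0 0 0 0 0 1" --grip_force 30

```text
time: 15.02
ee_pos: [0.4296, -0.3468, 0.2471]
eef_rot: [0.83, 0.541, 0.118, -0.07]
ft_force: [-0.1, -0.5, -0.6]
width: 0.0146
```

```bash
python3 -c "
from h import *;st();wrist('w10');cv2.imwrite('pics/s10.png',r.camera('scene'))"
```

```text
p [ 0.4296 -0.3468  0.2471] f [-0.1234 -0.5192 -0.6293] m [-0.4992  0.2108 -0.0195] w 0.014595888415355683 t 15.0167
x [0.3869 0.8813 0.2714] y [ 0.9143 -0.405   0.0116] z [ 0.1201  0.2437 -0.9624] yang -23.89089125986746 j [ 0.0669  0.2884  0.8507  1.604  -0.4642  1.4839  0.568 ]
```

View pics/w10.png

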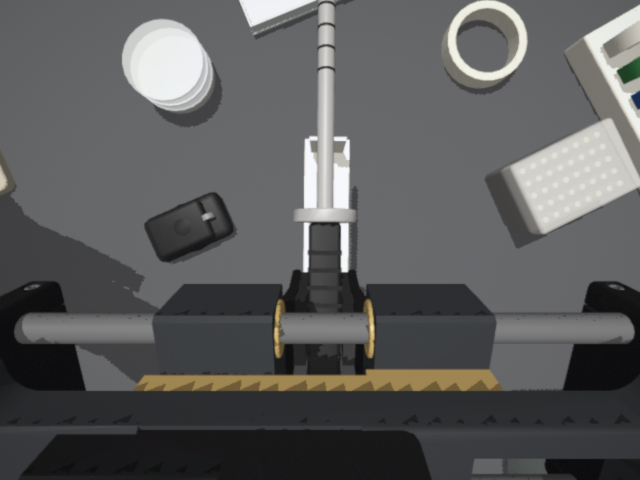

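View pics/s10.png

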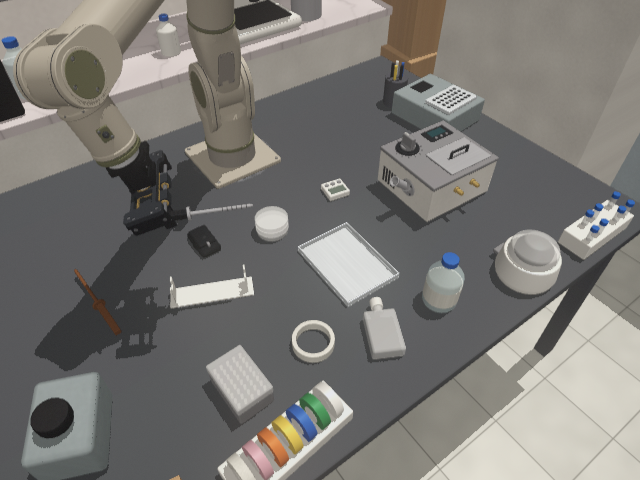

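```bash
cat >> h.py <<'E'
F=np.array([.0435,0,-.0061]); D=np.array([.962,0,.272]); D/=np.linalg.norm(D)
def tproj(X):
    M=np.linalg.inv(C["wrist"]["mount"]);X=np.atleast_2d(X)@M[:3,:3].T+M[:3,3];q=X@C["wrist"]["K"].T; return q[:,:2]/q[:,2:]
def rod(p,q):
    R=Ro.from_quat(q).as_matrix(); return p+R@F, p+R@(F+.13*D), R@D
E
python3 - <<'E'
from h import *
np.set_printoptions(precision=4,suppress=True)
print(tproj([F+np.array([0,.015,0]),F-np.array([0,.015,0]),F,F-.006*D,F+.06*D,F+.1*D, F+.13*D]))
d=np.load("pics/w10.npz");f,t,_=rod(d["p"],d["q"]);print(f,t,_,proj("scene",[f,t]))
a=cv2.imread("pics/s10.png");cv2.imwrite("pics/s10c.png",cv2.resize(a[185:245,160:270],None,fx=7,fy=7,interpolation=cv2.INTER_CUBIC))
a=cv2.imread("pics/w10.png");cv2.imwrite("pics/w10c.png",cv2.resize(a[0:240,280:370],None,fx=2.5,fy=2.5,interpolation=cv2.INTER_CUBIC))
E
```

```text
[[352.972  210.5153]
 [289.7791 210.4757]
 [321.379  210.4955]
 [321.3731 223.1383]
 [321.4384  83.4099]
 [321.4783  -1.9841]
 [321.5084 -66.3852]]
[ 0.4457 -0.3099  0.2648] [ 0.4983 -0.1911  0.2647] [ 0.405   0.9143 -0.0007] [[188.959  212.1964]
 [251.588  203.2147]]
```

View pics/s10c.png

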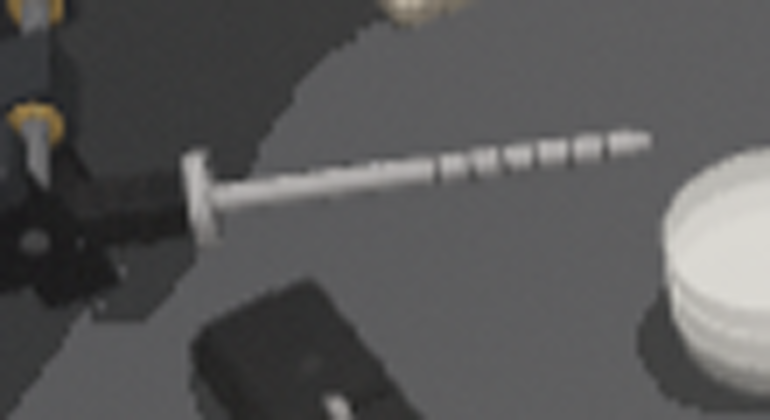

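View pics/w10c.png

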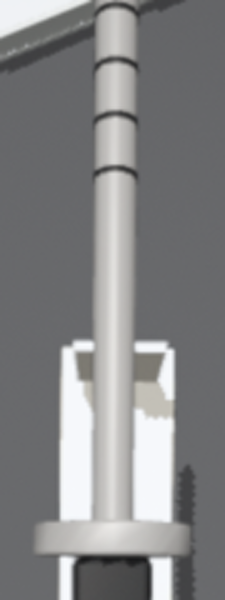

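```bash
cat >> h.py <<'E'
F=np.array([.0435,.001,-.0061]); D=np.array([.962,.006,.272]); D/=np.linalg.norm(D)
M0=np.array([.497,.2333,.118]); psi=np.radians(-2.5)
hb=np.array([-np.sin(psi),np.cos(psi),0]); U=hb*np.cos(np.radians(40))+np.array([0,0,-np.sin(np.radians(40))])
def target(off,pitch=40,M=None):
    "TCP pose so that the stop face is at mouth - off*U"
    M=M0 if M is None else M
    u=hb*np.cos(np.radians(pitch))-np.array([0,0,np.sin(np.radians(pitch))])
    yy=np.array([np.cos(psi),np.sin(psi),0]); zz=np.cross(u,yy)   # rod frame
    B=np.c_[u,yy,zz]
    dy=np.array([0,1,0])-D[1]*D; dy/=np.linalg.norm(dy); A=np.c_[D,dy,np.cross(D,dy)]
    R=B@A.T; return M-off*U-R@F,R
def go(off,pitch=40,M=None):
    s=st(); p,R=target(off,pitch,M); R0=Ro.from_quat(s["eef_rot"]).as_matrix()
    f,t,d=rod(s["ee_pos"],s["eef_rot"]); print("face",f,"tip",t,"dir",d,"pitch",np.degrees(np.arcsin(-d[2])))
    M=M0 if M is None else M
    w=t-M; print("tip along axis",w@-U,"lateral h",w@np.cross(U,[0,0,1])/np.linalg.norm(np.cross(U,[0,0,1])),"vec",w-(w@U)*U)
    print("shift units",(p-s["ee_pos"])/.03,"turn units",np.degrees(Ro.from_matrix(R@R0.T).as_rotvec())/5)
E
python3 -c "
from h import *
go(.17,0);go(.17)"
```

```text
p [ 0.4288 -0.3455  0.2424] f [ 0.6492  0.5523 -1.3203] m [-0.4562  0.2442 -0.0236] w 0.014809498147998099 t 15.1167
x [0.3875 0.8807 0.2723] y [ 0.9145 -0.4045  0.0068] z [ 0.1162  0.2464 -0.9622] yang -23.858309603762287 j [ 0.0676  0.2921  0.8488  1.6106 -0.4654  1.4797  0.5703]
face [ 0.4459 -0.3091  0.2601] tip [ 0.4992 -0.1905  0.2601] dir [0.41   0.9121 0.0003] pitch -0.01672244431729813
tip along axis 0.41566375914907283 lateral h 0.02066195096422962 vec [ 0.0161 -0.1057 -0.125 ]
shift units [ 1.9996 13.6192 -1.094 ] turn units [0.0149 0.0775 4.3404]
p [ 0.4288 -0.3455  0.2424] f [ 0.6492  0.5523 -1.3203] m [-0.4562  0.2442 -0.0236] w 0.014809498147998099 t 15.1167
x [0.3875 0.8807 0.2723] y [ 0.9145 -0.4045  0.0068] z [ 0.1162  0.2464 -0.9622] yang -23.858309603762287 j [ 0.0676  0.2921  0.8488  1.6106 -0.4654  1.4797  0.5703]
face [ 0.4459 -0.3091  0.2601] tip [ 0.4992 -0.1905  0.2601] dir [0.41   0.9121 0.0003] pitch -0.01672244431729813
tip along axis 0.41566375914907283 lateral h 0.02066195096422962 vec [ 0.0161 -0.1057 -0.125 ]
shift units [ 1.9967 13.5534 -0.0945] turn units [-7.8141  1.9323  4.1343]
```

send_rows --pt "0.1 0.5 0.2 0 0 0.2 1" --pt "0.2 0.9 0.2 0 0 0.5 1" --pt "0.2 0.9 0.1 0 0 0.5 1" --pt "0.2 0.9 0.1 0 0 0.5 1" --pt "0.2 0.9 0.1 0 0 0.5 1" --pt "0.2 0.9 0.1 0 0 0.5 1" --pt "0.2 0.9 0.1 0 0 0.5 1" --pt "0.2 0.9 0 0 0 0.5 1" --pt "0.2 0.9 0 0 0 0.5 1" --pt "0.1 0.5 0 0 0 0.2 1"

```text
time: 15.95
ee_pos: [0.4739, -0.0903, 0.2615]
eef_rot: [0.71, 0.691, 0.094, -0.099]
ft_force: [0.7, -0.2, -1.6]
width: 0.0144
```

```bash
python3 -c "
from h import *
go(.17)"
```

```text
p [ 0.4739 -0.0903  0.2615] f [ 0.7292 -0.2293 -1.5759] m [-0.4672  0.0716  0.0097] w 0.014418852133167046 t 15.95
x [0.0274 0.9624 0.2703] y [ 0.9996 -0.0253 -0.0112] z [-0.004   0.2706 -0.9627] yang -1.4521944417291632 j [-0.3177  0.0503  0.6288  1.7496 -0.291   1.447   0.335 ]
face [ 0.4762 -0.0501  0.2791] tip [0.4802 0.0798 0.2788] dir [ 0.0313  0.9995 -0.0018] pitch 0.10591835346174501
tip along axis 0.22139305895488118 lateral h -0.010051980739503117 vec [-0.0094  0.016   0.0185]
shift units [ 0.4924  5.0461 -0.7299] turn units [-7.9778  0.1757 -0.0902]
```

send_rows --pt "0.05 0.3 0 -1 0 0 1" --pt "0.05 0.5 0 -1 0 0 1" --pt "0.05 0.5 0 -1 0 0 1" --pt "0.05 0.5 0 -1 0 0 1" --pt "0.05 0.5 0 -1 0 0 1" --pt "0.05 0.5 0 -1 0 0 1" --pt "0.05 0.5 0 -0.8 0 0 1" --pt "0 0 0 0 0 0 1" --pt "0 0 0 0 0 0 1"

```text
time: 16.7
ee_pos: [0.4814, 0.0122, 0.2558]
eef_rot: [0.707, 0.685, -0.122, 0.125]
ft_force: [1.0, -0.8, -0.7]
width: 0.0148
```

```bash
python3 -c "
from h import *
go(.17)"
```

```text
p [0.4814 0.0122 0.2558] f [ 0.9916 -0.8086 -0.6906] m [ 0.3382  0.0551 -0.0169] w 0.014779981400679857 t 16.7
x [ 0.0323  0.9384 -0.344 ] y [ 0.9995 -0.0309  0.0096] z [-0.0017 -0.3441 -0.9389] yang -1.7697242142793725 j [-0.6434  0.04    0.2919  1.7812  0.3192  1.4549 -0.4421]
face [0.4838 0.0551 0.2466] tip [0.4886 0.1603 0.1704] dir [ 0.0366  0.8092 -0.5864] pitch 35.902585966136385
tip along axis 0.08980057109358774 lateral h -0.005224823927691062 vec [-0.0054 -0.0043 -0.0054]
shift units [ 0.2438  1.6291 -0.5419] turn units [-0.8122  0.1822 -0.0957]
```

Approach the pre-insert pose, then look.

send_rows --pt "0.1 0.4 -0.1 -0.4 0 0 1" --pt "0.1 0.4 -0.1 -0.4 0 0 1" --pt "0.05 0.4 -0.1 0 0 0 1" --pt "0 0.2 -0.1 0 0 0 1" --pt "0 0 0 0 0 0 1" --pt "0 0 0 0 0 0 1"

```text
time: 17.2
ee_pos: [0.4879, 0.0503, 0.241]
eef_rot: [0.706, 0.677, -0.148, 0.147]
ft_force: [0.3, 0.2, -0.3]
width: 0.0148
```

```bash
python3 -c "
from h import *
go(.17);wrist('w11');a=r.camera('scene');b=r.camera('side');cv2.imwrite('pics/s11.png',a);cv2.imwrite('pics/d11.png',b)
cv2.imwrite('pics/s11c.png',cv2.resize(a[125:225,350:450],None,fx=6,fy=6,interpolation=cv2.INTER_CUBIC))
cv2.imwrite('pics/d11c.png',cv2.resize(b[150:250,200:320],None,fx=6,fy=6,interpolation=cv2.INTER_CUBIC))"
```

```text
p [0.4879 0.0503 0.241 ] f [ 0.2596  0.1981 -0.3285] m [0.4151 0.0133 0.0346] w 0.01478954559160549 t 17.2
x [ 0.0394  0.9119 -0.4084] y [ 0.9992 -0.04    0.0071] z [-0.0098 -0.4084 -0.9128] yang -2.293557351861143 j [-0.6949  0.1215  0.253   1.7475  0.345   1.479  -0.5495]
face [0.4907 0.0924 0.2288] tip [0.496  0.192  0.1455] dir [ 0.0413  0.7662 -0.6413] pitch 39.8907562334611
tip along axis 0.04927800638838617 lateral h 0.0008335537951671734 vec [ 0.0007 -0.0036 -0.0042]
shift units [ 0.0277  0.36   -0.0488] turn units [-0.0157  0.1266  0.0114]
```

View pics/w11.png

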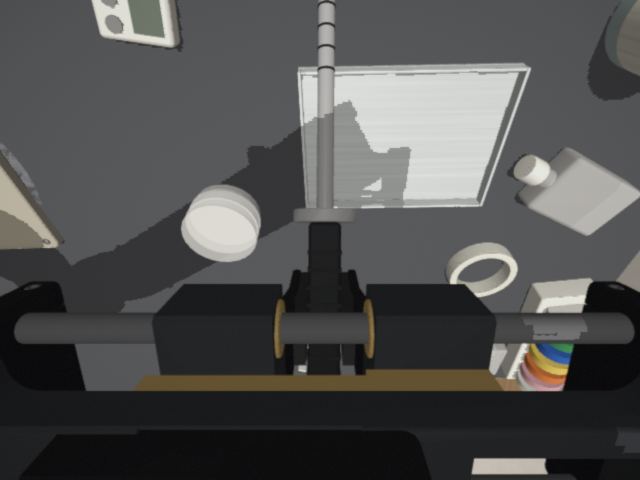

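View pics/s11c.png

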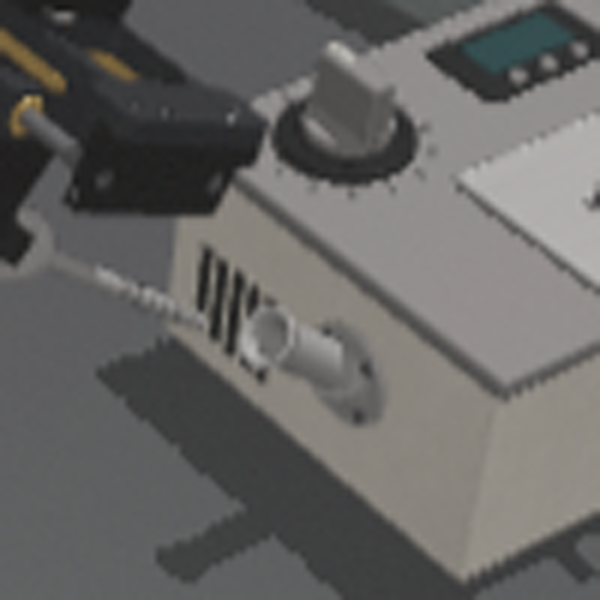

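View pics/d11c.png

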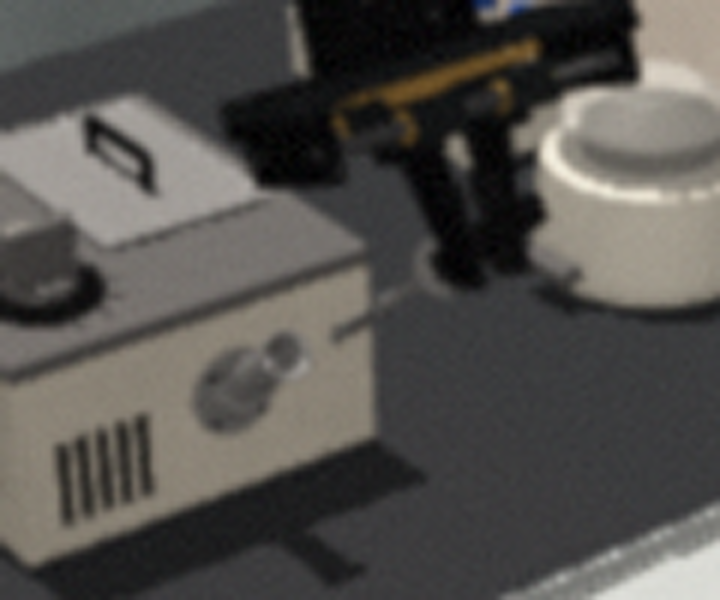

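```bash
python3 - <<'E'
from h import *
np.set_printoptions(precision=4,suppress=True)
d=np.load("pics/w11.npz");f,t,_=rod(d["p"],d["q"])
for n in("scene","side"): print(n,proj(n,[t,f,M0]))
print("tri tip",tri([("scene",(384.2,178.7)),("side",(255.8,206.3))]),t, "mouth",tri([("scene",(394.7,181.2)),("side",(248,209.2))]))
p,R=target(0);print(p)
for x in(-.0375,.0375):
  for y in(-.095,.095):
    for z in (-.0697,-.15): print((x,y,z),p+R@[x,y,z])
print("cam",p+R@C["wrist"]["mount"][:3,3])
E
```

```text
scene [[382.9715 177.9867]
 [353.3826 165.5137]
 [393.9282 180.3235]]
side [[255.2882 206.038 ]
 [273.4592 194.4808]
 [247.9956 208.5625]]
tri tip [0.4988 0.1938 0.1433] [0.496  0.192  0.1455] mouth [0.4982 0.2354 0.1145]
[0.4944 0.1912 0.1303]
(-0.0375, -0.095, -0.0697) [0.3996 0.1893 0.2096]
(-0.0375, -0.095, -0.15) [0.4011 0.2222 0.2828]
(-0.0375, 0.095, -0.0697) [0.5894 0.1819 0.2089]
(-0.0375, 0.095, -0.15) [0.591  0.2148 0.2821]
(0.0375, -0.095, -0.0697) [0.4021 0.2576 0.1788]
(0.0375, -0.095, -0.15) [0.4037 0.2905 0.2521]
(0.0375, 0.095, -0.0697) [0.592  0.2502 0.1781]
(0.0375, 0.095, -0.15) [0.5935 0.2831 0.2513]
cam [0.501  0.3283 0.2456]
```

send_rows --pt "0 0.36 0 0 0.1 0 1" --pt "0 0.1 0 0 0 0 1" --pt "0 0 0 0 0 0 1"

```text
time: 17.6
ee_pos: [0.4881, 0.0637, 0.2424]
eef_rot: [0.706, 0.676, -0.15, 0.144]
ft_force: [-0.2, 0.8, -1.2]
width: 0.0147
```

```bash
python3 -c "
from h import *
go(.14)"
```

```text
p [0.4881 0.0637 0.2424] f [-0.1528  0.8244 -1.2076] m [ 0.4618 -0.0154 -0.0405] w 0.014661007447751525 t 17.6
x [ 0.0395  0.9125 -0.4072] y [ 0.9991 -0.0434 -0.0003] z [-0.018  -0.4068 -0.9133] yang -2.4862861748025638 j [-0.7043  0.1379  0.2453  1.7262  0.3327  1.496  -0.5622]
face [0.4909 0.1058 0.2303] tip [0.496  0.2056 0.147 ] dir [ 0.0391  0.7671 -0.6404] pitch 39.81896523249187
tip along axis 0.03991430903922646 lateral h 0.00019695756981135337 vec [0.0003 0.0028 0.0034]
shift units [ 0.0549  0.6782 -0.7376] turn units [-0.0343  0.0418  0.05  ]
```

send_rows --pt "0 0.3 -0.4 0 0 0 1" --pt "0 0.3 -0.35 0 0 0 1" --pt "0 0 0 0 0 0 1"

```text
time: 17.85
ee_pos: [0.4883, 0.0839, 0.2181]
eef_rot: [0.707, 0.676, -0.15, 0.144]
ft_force: [-0.2, 0.6, -1.9]
width: 0.0144
```

```bash
python3 -c "
from h import *
go(.12)"
```

```text
p [0.4883 0.0839 0.2181] f [-0.1932  0.5505 -1.8963] m [ 0.481   0.0486 -0.026 ] w 0.01441819900712467 t 17.85
x [ 0.0401  0.913  -0.4059] y [ 0.9991 -0.0435  0.0008] z [-0.0169 -0.4056 -0.9139] yang -2.4916229249252826 j [-0.7203  0.1726  0.2312  1.7389  0.3206  1.4598 -0.604 ]
face [0.4911 0.126  0.206 ] tip [0.4963 0.2259 0.1229] dir [ 0.04    0.768  -0.6393] pitch 39.73625312390812
tip along axis 0.008850817696301385 lateral h -0.0003673009054108597 vec [-0.0004 -0.0007 -0.0008]
shift units [ 0.0708  0.5161 -0.3546] turn units [-0.0501  0.0559  0.0511]
```

```bash
python3 -c "
from h import *
a=r.camera('scene');b=r.camera('side')
x=cv2.resize(a[155:205,365:415],None,fx=8,fy=8,interpolation=cv2.INTER_CUBIC);y=cv2.resize(b[180:230,225:275],None,fx=8,fy=8,interpolation=cv2.INTER_CUBIC)
cv2.imwrite('pics/sd12.png',np.hstack([x,y])); st()"
```

```text
p [0.4887 0.0823 0.2196] f [ 0.114   0.9331 -0.6896] m [ 0.425   0.0114 -0.0078] w 0.014520450123509726 t 17.95
x [ 0.0414  0.9128 -0.4064] y [ 0.999  -0.0445  0.0018] z [-0.0165 -0.406  -0.9137] yang -2.5513405418658217 j [-0.7195  0.1709  0.2329  1.7377  0.3218  1.4617 -0.6022]
```

View pics/sd12.png

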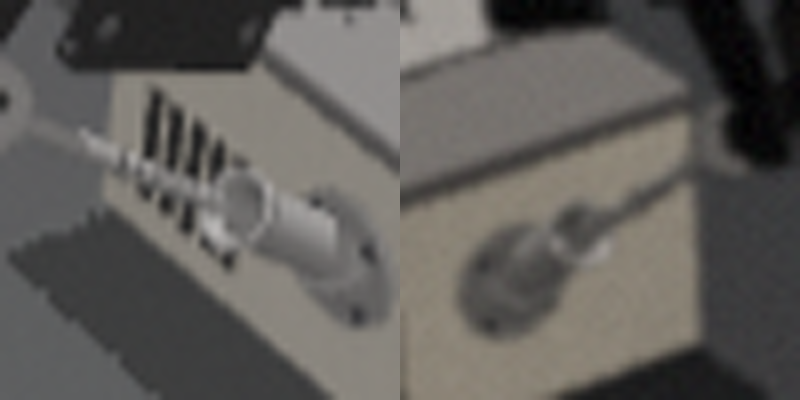

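send_rows --pt "0.02 0.3 -0.25 0 0 0 1" --pt "0.02 0.3 -0.25 0 0 0 1" --pt "0 0 0 0 0 0 1"

```text
time: 18.2
ee_pos: [0.4903, 0.1015, 0.2037]
eef_rot: [0.708, 0.676, -0.149, 0.144]
ft_force: [-0.9, 0.4, -1.3]
width: 0.0149
```

```bash
python3 -c "
from h import *
go(.10)"
```

```text
p [0.4903 0.1015 0.2037] f [-0.9254  0.4184 -1.284 ] m [ 0.5019  0.0526 -0.0337] w 0.014923237969422338 t 18.2
x [ 0.0429  0.9129 -0.406 ] y [ 0.9989 -0.0457  0.0027] z [-0.0161 -0.4057 -0.9139] yang -2.6216642635915286 j [-0.7343  0.2042  0.221   1.7335  0.3111  1.4425 -0.6358]
face [0.4932 0.1436 0.1916] tip [0.4988 0.2434 0.1085] dir [ 0.0429  0.7678 -0.6393] pitch 39.740011307872685
tip along axis -0.013934393917963332 lateral h 0.00135934620841143 vec [ 0.0013 -0.0005 -0.0006]
shift units [ 0.0266  0.4398 -0.3031] turn units [-0.0482  0.0772  0.077 ]
```

send_rows --pt "-0.02 0.25 -0.2 0 0 0 1" --pt "0 0.25 -0.2 0 0.05 0.05 1" --pt "0 0 0 0 0 0 1"

```text
time: 18.45
ee_pos: [0.4895, 0.1185, 0.1901]
eef_rot: [0.705, 0.678, -0.151, 0.143]
ft_force: [-0.4, 0.7, -1.7]
width: 0.0146
```

```bash
python3 -c "
from h import *
go(.08)"
```

```text
p [0.4895 0.1185 0.1901] f [-0.3977  0.6516 -1.6728] m [ 0.4799  0.0406 -0.0031] w 0.01458688003375143 t 18.45
x [ 0.036   0.913  -0.4063] y [ 0.9992 -0.0405 -0.0024] z [-0.0186 -0.4059 -0.9137] yang -2.3197311099434357 j [-0.7481  0.2327  0.2099  1.7292  0.3009  1.4297 -0.6576]
face [0.4922 0.1606 0.1779] tip [0.4968 0.2604 0.0948] dir [ 0.0356  0.7679 -0.6396] pitch 39.762873603594386
tip along axis -0.035681225867775786 lateral h -0.001385356124126356 vec [-0.0014 -0.0002 -0.0003]
shift units [ 0.0745  0.3833 -0.2783] turn units [-0.0466  0.0185  0.0168]
```

send_rows --pt "0.03 0.25 -0.2 0 0 0 1" --pt "0.02 0.25 -0.2 0 0 0 1" --pt "0.01 0.25 -0.2 0 0 0 1" --pt "0 0 0 0 0 0 1"

```text
time: 18.78
ee_pos: [0.4914, 0.1437, 0.1699]
eef_rot: [0.705, 0.678, -0.151, 0.143]
ft_force: [-0.3, 0.4, -1.0]
width: 0.0143
```

```bash
python3 -c "
from h import *
go(.04)"
```

```text
p [0.4914 0.1437 0.1699] f [-0.3376  0.4486 -0.9747] m [ 0.5172  0.0947 -0.0339] w 0.014262564184727737 t 18.7833
x [ 0.0355  0.9131 -0.4063] y [ 0.9992 -0.04   -0.0026] z [-0.0186 -0.4059 -0.9137] yang -2.2944056880714276 j [-0.7674  0.2802  0.1958  1.715   0.2875  1.4085 -0.6956]
face [0.494  0.1858 0.1578] tip [0.4986 0.2857 0.0747] dir [ 0.0351  0.7679 -0.6396] pitch 39.76002675724149
tip along axis -0.06799494030346141 lateral h -0.0006762151647565632 vec [-0.0007  0.0003  0.0004]
shift units [ 0.0559  0.563  -0.4639] turn units [-0.0473  0.0163  0.0117]
```

send_rows --pt "0.02 0.27 -0.22 0 0 0 1" --pt "0.01 0.27 -0.22 0 0 0 1" --pt "0.01 0.27 -0.22 0 0 0 1" --pt "0.01 0.27 -0.22 0 0 0 1" --pt "0 0 0 0 0 0 1"

```text
time: 19.2
ee_pos: [0.4929, 0.1799, 0.1403]
eef_rot: [0.705, 0.678, -0.151, 0.143]
ft_force: [-0.0, 1.4, -1.7]
width: 0.0146
```

```bash
python3 -c "
from h import *
go(.0);wrist('w13')"
```

```text
p [0.4929 0.1799 0.1403] f [-0.0285  1.3899 -1.6996] m [ 0.4987  0.0065 -0.0228] w 0.014553215125508156 t 19.2
x [ 0.0352  0.9131 -0.4063] y [ 0.9992 -0.0398 -0.0028] z [-0.0187 -0.4059 -0.9137] yang -2.2796436879250876 j [-0.7954  0.3507  0.1766  1.6897  0.2695  1.3795 -0.7486]
face [0.4955 0.2221 0.1282] tip [0.5    0.3219 0.0451] dir [ 0.0348  0.7679 -0.6396] pitch 39.76005021140676
tip along axis -0.11476697741327363 lateral h -0.0008433596743487703 vec [-0.0008  0.0008  0.0009]
shift units [ 0.0515  0.3766 -0.3349] turn units [-0.0474  0.0138  0.0088]
```

View pics/w13.png

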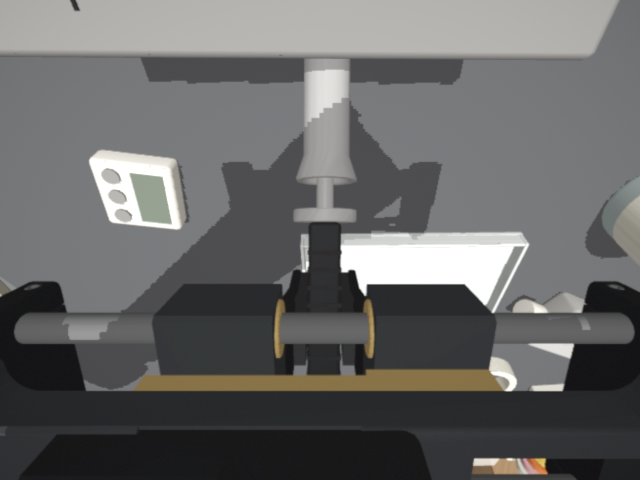

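send_rows --pt "0.01 0.16 -0.13 0 0 0 1" --pt "0.01 0.12 -0.1 0 0 0 1" --pt "0 0 0 0 0 0 1"

```text
time: 19.5
ee_pos: [0.4942, 0.1876, 0.1338]
eef_rot: [0.706, 0.677, -0.151, 0.143]
ft_force: [-1.2, 0.6, -0.9]
width: 0.0143
```

```bash
python3 -c "
from h import *
go(.0)"
```

```text
p [0.4942 0.1876 0.1338] f [-1.2324  0.5861 -0.9483] m [0.4252 0.038  0.038 ] w 0.014329243847935174 t 19.5
x [ 0.037   0.9127 -0.4069] y [ 0.9991 -0.0413 -0.0018] z [-0.0185 -0.4065 -0.9135] yang -2.369693395693324 j [-0.8011  0.3683  0.1737  1.6811  0.2661  1.3737 -0.7603]
face [0.4969 0.2297 0.1217] tip [0.5016 0.3295 0.0385] dir [ 0.0366  0.7675 -0.6401] pitch 39.796156383938055
tip along axis -0.12488330934295884 lateral h 0.0004358308071376344 vec [0.0005 0.0006 0.0008]
shift units [ 0.0083  0.1206 -0.1179] turn units [-0.0397  0.0251  0.0267]
```

send_rows --pt "0 0.1 -0.08 0 0 0 1" --pt "0 0 0 0 0 0 1"

```text
time: 19.67
ee_pos: [0.4947, 0.19, 0.1318]
eef_rot: [0.706, 0.677, -0.151, 0.144]
ft_force: [-0.3, 0.3, -0.9]
width: 0.0147
```

```bash
python3 -c "
from h import *
go(.0)"
```

```text
p [0.4947 0.19   0.1318] f [-0.3014  0.3167 -0.8919] m [0.427  0.029  0.0201] w 0.014749792272162924 t 19.6667
x [ 0.0385  0.9124 -0.4075] y [ 0.9991 -0.0425 -0.0008] z [-0.018  -0.4071 -0.9132] yang -2.436654591565694 j [-0.8031  0.3741  0.173   1.6781  0.2655  1.372  -0.7651]
face [0.4975 0.2321 0.1196] tip [0.5025 0.3318 0.0363] dir [ 0.0381  0.7669 -0.6406] pitch 39.83649355130243
tip along axis -0.12804838082674735 lateral h 0.001163825946078235 vec [0.0012 0.0005 0.0006]
shift units [-0.0107  0.0413 -0.0497] turn units [-0.031   0.0365  0.0401]
```

send_rows --pt "-0.01 0.08 -0.07 0 0 0 1" --pt "0 0 0 0 0 0 1"

```text
time: 19.83
ee_pos: [0.4953, 0.1893, 0.1315]
eef_rot: [0.707, 0.675, -0.152, 0.146]
ft_force: [-0.4, 0.8, -0.6]
width: 0.0146
```

```bash
python3 -c "
from h import *
go(.0);wrist('w14');a=cv2.imread('pics/w14.png')[100:300,230:420];cv2.imwrite('pics/w14c.png',cv2.resize(a,None,fx=3,fy=3,interpolation=cv2.INTER_CUBIC))"
```

```text
p [0.4953 0.1893 0.1315] f [-0.4469  0.8469 -0.5753] m [ 0.5072 -0.0091  0.0059] w 0.014595069409090541 t 19.8333
x [ 0.0422  0.9105 -0.4113] y [ 0.9989 -0.046   0.0006] z [-0.0183 -0.4109 -0.9115] yang -2.6359006575915656 j [-0.8041  0.3771  0.1743  1.6762  0.2676  1.3739 -0.7692]
face [0.4983 0.2314 0.1192] tip [0.5037 0.3307 0.0355] dir [ 0.0416  0.7641 -0.6438] pitch 40.07546285049948
tip along axis -0.1278241131911771 lateral h 0.002446948365455801 vec [ 0.0024 -0.0004 -0.0004]
shift units [-0.0316  0.0626 -0.0406] turn units [0.0176 0.0508 0.0798]
```

View pics/w14c.png

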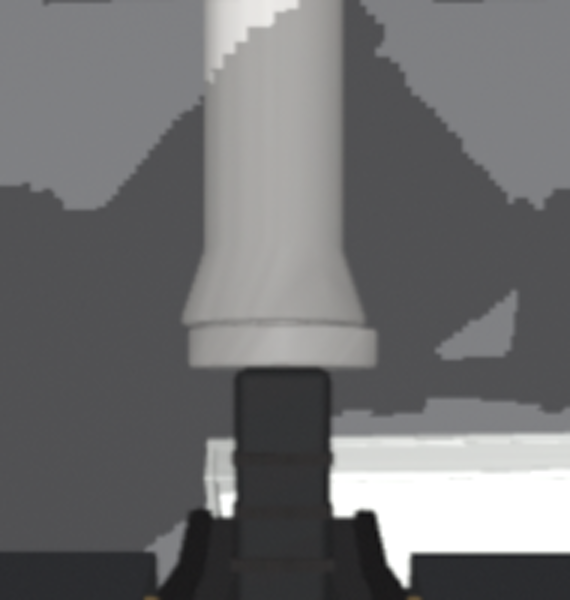

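send_rows --pt "-0.05 0.06 -0.05 0 0 0 1" --pt "-0.03 0.08 -0.07 0 0 0 1"

```text
time: 20.05
ee_pos: [0.4953, 0.1897, 0.1307]
eef_rot: [0.708, 0.673, -0.152, 0.148]
ft_force: [-2.1, -12.3, 22.6]
width: 0.0145
```

```bash
python3 -c "
from h import *
go(.0);wrist('w15');a=cv2.imread('pics/w15.png')[100:300,230:420];cv2.imwrite('pics/w15c.png',cv2.resize(a,None,fx=3,fy=3,interpolation=cv2.INTER_CUBIC))"
```

```text
p [0.4953 0.1897 0.1307] f [ -2.0909 -12.27    22.5774] m [-3.7948  0.6378 -0.1041] w 0.014500723446104929 t 20.05
x [ 0.0477  0.9086 -0.415 ] y [ 0.9987 -0.0501  0.0052] z [-0.0161 -0.4147 -0.9098] yang -2.87130134297653 j [-0.8076  0.3791  0.1749  1.6768  0.271   1.3733 -0.7788]
face [0.4985 0.2317 0.1182] tip [0.5047 0.3306 0.0341] dir [ 0.0476  0.7612 -0.6468] pitch 40.30221065328241
tip along axis -0.12867317748702375 lateral h 0.0034129674858324657 vec [ 0.0034 -0.0012 -0.0012]
shift units [-0.0302  0.0512 -0.0127] turn units [0.0659 0.1011 0.127 ]
```

View pics/w15c.png

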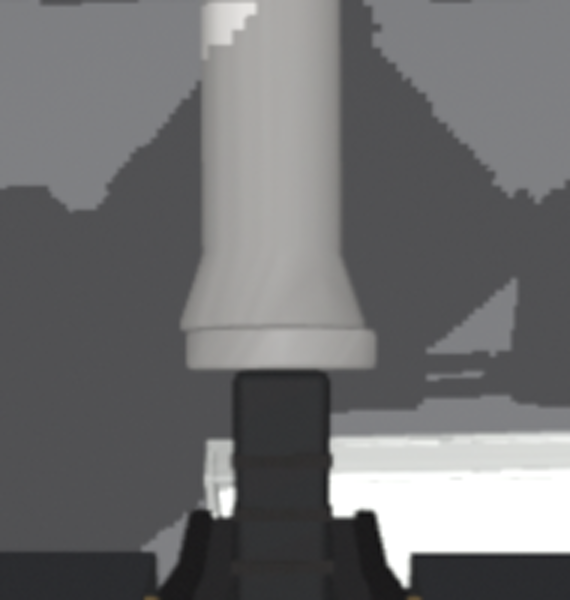

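send_rows --pt "0 -0.02 0.02 0 0 0 1" --pt "0 -0.15 0.12 0 0 0 1" --pt "-0.02 -0.25 0.21 0 0 0 1" --pt "-0.02 -0.3 0.25 0 0 0 1" --pt "0 0 0 0 0 0 1"

```text
time: 20.52
ee_pos: [0.4938, 0.1667, 0.1503]
eef_rot: [0.709, 0.673, -0.152, 0.148]
ft_force: [0.8, -0.8, -1.2]
width: 0.0147
```

```bash
python3 -c "
from h import *
go(.1)"
```

```text
p [0.4938 0.1667 0.1503] f [ 0.7685 -0.7819 -1.1622] m [ 0.4053 -0.0215  0.0018] w 0.014742439035133082 t 20.5167
x [ 0.0478  0.909  -0.414 ] y [ 0.9987 -0.0501  0.0054] z [-0.0159 -0.4137 -0.9103] yang -2.8709550194360665 j [-0.7907  0.3305  0.1865  1.6973  0.2818  1.3908 -0.7464]
face [0.497  0.2087 0.1378] tip [0.5032 0.3078 0.0538] dir [ 0.0477  0.7619 -0.646 ] pitch 40.23969891852788
tip along axis -0.09843106265594964 lateral h 0.0029110463436380777 vec [ 0.0029 -0.0009 -0.0009]
shift units [-0.091  -1.7344  1.4766] turn units [0.0535 0.1033 0.1269]
```

send_rows --pt "-0.02 -0.3 0.25 0 0.05 0.05 1" --pt "-0.02 -0.35 0.29 0 0.05 0.05 1" --pt "-0.02 -0.35 0.29 0 0 0 1" --pt "-0.02 -0.35 0.29 0 0 0 1" --pt "0 0 0 0 0 0 1"

```text
time: 20.93
ee_pos: [0.4908, 0.1213, 0.188]
eef_rot: [0.705, 0.677, -0.154, 0.145]
ft_force: [0.2, -0.6, -0.7]
width: 0.0145
```

```bash
python3 -c "
from h import *
go(.17)"
```

```text
p [0.4908 0.1213 0.188 ] f [ 0.1632 -0.6304 -0.7005] m [ 0.5143 -0.0603 -0.0351] w 0.01445884839911636 t 20.9333
x [ 0.0358  0.9099 -0.4134] y [ 0.9992 -0.041  -0.0038] z [-0.0204 -0.4129 -0.9106] yang -2.3506256808169987 j [-0.7528  0.2445  0.2098  1.722   0.3026  1.433  -0.6634]
face [0.4935 0.1633 0.1756] tip [0.498  0.2625 0.0917] dir [ 0.0348  0.7629 -0.6455] pitch 40.204858669565034
tip along axis -0.03929964269867466 lateral h -0.0002400878885179941 vec [-0.0003 -0.0009 -0.0011]
shift units [-0.0701 -2.0054  1.7179] turn units [ 0.041  -0.0013  0.0227]
```

send_rows --pt "-0.01 -0.35 0.3 0 0 0 1" --pt "-0.01 -0.35 0.3 0 0 0 1" --pt "-0.02 -0.4 0.34 0 0 0 1" --pt "-0.02 -0.5 0.42 0 0 0 1" --pt "-0.02 -0.6 0.5 0 0 0 1" --pt "-0.02 -0.6 0.5 0 0 0 1" --pt "0 0 0 0 0 0 1"

```text
time: 21.52
ee_pos: [0.4865, 0.0281, 0.2662]
eef_rot: [0.705, 0.677, -0.154, 0.145]
ft_force: [-0.4, -0.6, 0.2]
width: 0.0145
```

```bash
python3 -c "
from h import *
go(.17);wrist('w16');cv2.imwrite('pics/s16.png',r.camera('scene'))"
```

```text
p [0.4865 0.0281 0.2662] f [-0.4123 -0.5833  0.1593] m [ 0.3931  0.0297 -0.0423] w 0.01454286758255043 t 21.5167
x [ 0.0369  0.9099 -0.4132] y [ 0.9991 -0.042  -0.0034] z [-0.0205 -0.4127 -0.9107] yang -2.4097854307076654 j [-0.6763  0.0945  0.2698  1.7249  0.3555  1.5245 -0.499 ]
face [0.4892 0.0702 0.2538] tip [0.4939 0.1694 0.1699] dir [ 0.0359  0.763  -0.6453] pitch 40.19159471857079
tip along axis 0.08235613139442989 lateral h -0.00031458489431892493 vec [-0.0004 -0.0009 -0.0011]
shift units [ 0.0741  1.0988 -0.8873] turn units [0.0385 0.0032 0.0345]
```

View pics/s16.png

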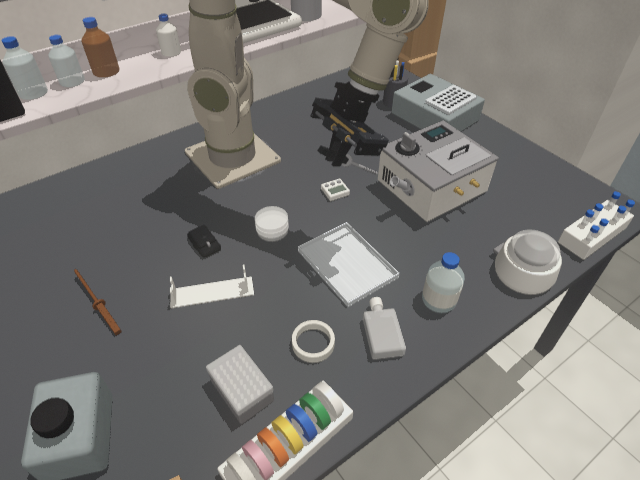

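View pics/w16.png

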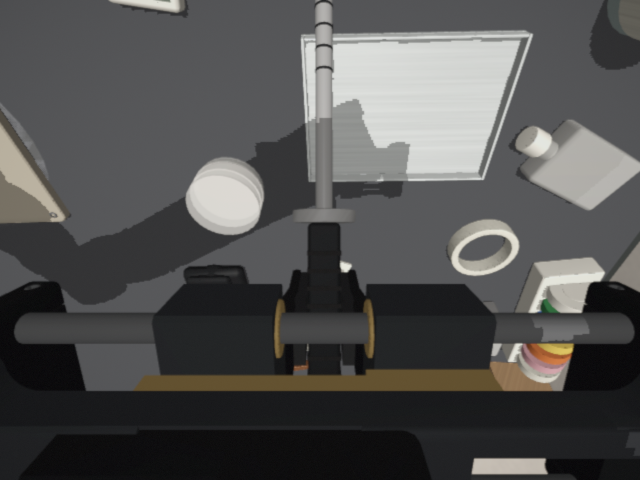

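```bash
python3 -c "
from h import *
np.set_printoptions(precision=4,suppress=True)
P=[wz('w4',p,.018)[:2] for p in [(142,140),(264,147),(260,297),(151,292)]];print(P,np.mean(P,0))
P=[wz('w16',p,.018)[:2] for p in [(302,36),(531,33),(484,180),(306,184)]];print(P,np.mean(P,0))
s=st(); T=np.array([.572,.01,.104]); _,R=target(0,0); p=T-R@(F+.13*D); R0=Ro.from_quat(s['eef_rot']).as_matrix()
print(p,(p-s['ee_pos'])/.03,np.degrees(Ro.from_matrix(R@R0.T).as_rotvec())/5)"
```

```text
[array([ 0.4641, -0.0551]), array([0.4674, 0.1047]), array([0.6855, 0.0959]), array([ 0.6826, -0.0662])] [0.5749 0.0198]
[array([0.4693, 0.1005]), array([0.6851, 0.0941]), array([ 0.6845, -0.0667]), array([ 0.4606, -0.0637])] [0.5749 0.016 ]
p [0.4859 0.0315 0.2635] f [ 0.3704  0.5717 -0.8456] m [0.4653 0.0326 0.0317] w 0.014438579958414756 t 21.6167
x [ 0.033   0.9102 -0.4128] y [ 0.9992 -0.0389 -0.0059] z [-0.0214 -0.4123 -0.9108] yang -2.230776959553804 j [-0.6783  0.0978  0.2662  1.7267  0.3531  1.5223 -0.5019]
[ 0.5638 -0.16    0.0863] [ 2.5981 -6.383  -5.9081] [ 8.0251 -0.3721 -0.0093]
```

send_rows --pt "0.2 -0.6 0 0.8 0 0 1" --pt "0.3 -0.7 0 1 0 0 1" --pt "0.3 -0.7 0 1 0 0 1" --pt "0.3 -0.7 0 1 0 0 1" --pt "0.3 -0.7 0 1 0 0 1" --pt "0.3 -0.7 0 1 0 0 1" --pt "0.3 -0.7 0 1 0 0 1" --pt "0.2 -0.5 0 0.4 0 0 1" --pt "0 0 0 0 0 0 1" --pt "0 0 0 0 0 0 1"

```text
time: 22.45
ee_pos: [0.5535, -0.1241, 0.2578]
eef_rot: [0.705, 0.699, 0.077, -0.086]
ft_force: [0.3, 0.0, -1.4]
width: 0.0144
```

```bash
cat >> h.py <<'E'
def fin():
    s=st(); T=np.array([.575,.017,.104]); _,R=target(0,0); p=T-R@(F+.13*D); R0=Ro.from_quat(s['eef_rot']).as_matrix()
    print(rod(s["ee_pos"],s["eef_rot"])); print(p,(p-s['ee_pos'])/.03,np.degrees(Ro.from_matrix(R@R0.T).as_rotvec())/5)
E
python3 -c "
from h import *
fin()"
```

```text
p [ 0.5535 -0.1241  0.2578] f [ 0.2788  0.0376 -1.3514] m [-0.383   0.0352 -0.0137] w 0.014400986984219134 t 22.45
x [0.0096 0.9734 0.229 ] y [ 0.9999 -0.0067 -0.0133] z [-0.0114  0.2291 -0.9733] yang -0.38493638468245855 j [-0.1769  0.2678  0.5539  1.5359 -0.3525  1.48    0.4099]
(array([ 0.555 , -0.0832,  0.2737]), array([0.5566, 0.0467, 0.2679]), array([ 0.0121,  0.9989, -0.0445]))
[ 0.5668 -0.153   0.0863] [ 0.4441 -0.9621 -5.7163] [ 0.5059 -0.1631 -0.3576]
```

send_rows --pt "0.15 -0.3 -0.5 0.3 -0.1 -0.2 1" --pt "0.15 -0.3 -0.8 0.2 -0.1 -0.2 1" --pt "0.1 -0.2 -0.8 0 0 0 1" --pt "0 -0.1 -0.8 0 0 0 1" --pt "0 0 -0.8 0 0 0 1" --pt "0 0 -0.5 0 0 0 1" --pt "0 0 0 0 0 0 1" --pt "0 0 0 0 0 0 1"

```text
time: 23.12
ee_pos: [0.566, -0.1362, 0.1236]
eef_rot: [0.708, 0.692, 0.098, -0.098]
ft_force: [0.6, 0.3, -0.1]
width: 0.0143
```

```bash
python3 -c "
from h import *
fin()"
```

```text
p [ 0.566  -0.1362  0.1236] f [ 0.5798  0.2688 -0.099 ] m [-0.449   0.0448 -0.0528] w 0.01426363360433091 t 23.1167
x [0.022  0.9613 0.2747] y [ 0.9998 -0.0222 -0.0022] z [ 0.004   0.2746 -0.9615] yang -1.2748405717213274 j [-0.1005  0.4175  0.5282  1.6605 -0.4874  1.2653  0.5624]
(array([ 0.5679, -0.0961,  0.1414]), array([0.5716, 0.0338, 0.1418]), array([0.0283, 0.9996, 0.0027]))
[ 0.5668 -0.153   0.0863] [ 0.0278 -0.5597 -1.2441] [-0.0315 -0.0245 -0.1762]
```

send_rows --pt "0 -0.3 -0.5 0 0 0 1" --pt "0 -0.3 -0.4 0 0 0 1" --pt "0 0 -0.25 0 0 0 1" --pt "0 0 0 0 0 0 1" --pt "0 0 0 0 0 0 1" --pt "0 0 0 0 0 0 1"

```text
time: 23.62
ee_pos: [0.569, -0.1497, 0.0921]
eef_rot: [0.705, 0.695, 0.1, -0.097]
ft_force: [-0.5, -0.3, -1.4]
width: 0.0146
```

```bash
python3 -c "
from h import *
fin();wrist('w17');a=r.camera('scene');b=r.camera('side');cv2.imwrite('pics/s17.png',a);cv2.imwrite('pics/d17.png',b)
s=r.read_state();f,t,d=rod(s['ee_pos'],s['eef_rot']);print(proj('scene',[f,t]),proj('side',[f,t]))"
```

```text
p [ 0.569  -0.1497  0.0921] f [-0.5137 -0.3    -1.4335] m [-0.4961  0.0875  0.0402] w 0.01463818684269308 t 23.6167
x [0.0131 0.9612 0.2754] y [ 0.9999 -0.0142  0.0023] z [ 0.0061  0.2754 -0.9613] yang -0.8162268222111173 j [-0.0671  0.469   0.5181  1.6661 -0.5165  1.2238  0.6208]
(array([ 0.5706, -0.1096,  0.11  ]), array([0.5732, 0.0204, 0.1104]), array([0.0202, 0.9998, 0.0035]))
[ 0.5668 -0.153   0.0863] [-0.0736 -0.1096 -0.1941] [-0.0393  0.0271 -0.268 ]
[[304.4902 255.6309]
 [349.1314 232.47  ]] [[340.8472 249.0993]
 [311.2351 229.9755]]
```

View pics/s17.png

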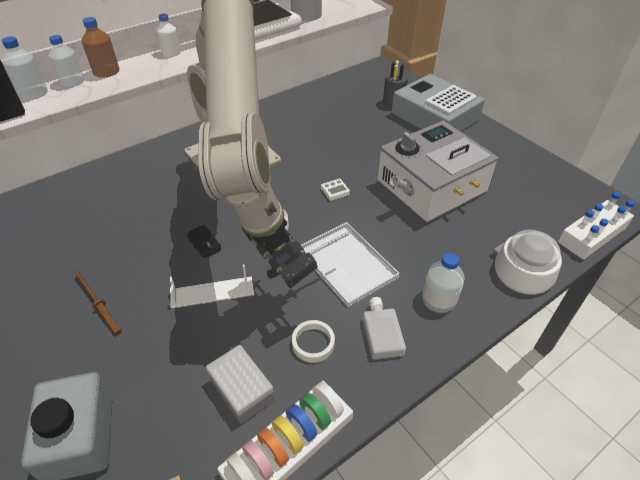

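View pics/d17.png

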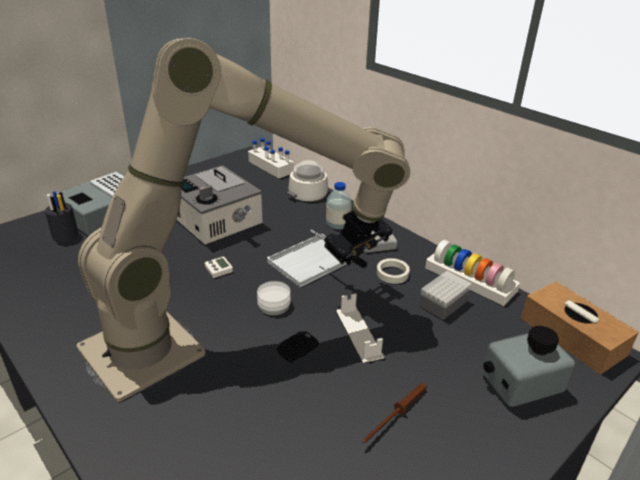

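send_rows --pt "0 0 -0.25 0 0 0 1" --pt "0 0 -0.1 0 0 0 1" --pt "0 0 0 0 0 0 1" --pt "0 0 0 0 0 0 1" --pt "0 0 0 0 0 0 1" --pt "0 0 0 0 0 0 1"

```text
time: 24.27
ee_pos: [0.5694, -0.1497, 0.0814]
eef_rot: [0.705, 0.695, 0.1, -0.096]
ft_force: [0.8, -0.9, -1.2]
width: 0.0149
```

```bash
python3 -c "
from h import *
fin();wrist('w18');a=r.camera('scene');b=r.camera('side')
s=r.read_state();f,t,d=rod(s['ee_pos'],s['eef_rot']);print(proj('scene',[f,t]),proj('side',[f,t]))
x=cv2.resize(a[215:275,290:370],None,fx=5,fy=5,interpolation=cv2.INTER_CUBIC);y=cv2.resize(b[215:275,290:370],None,fx=5,fy=5,interpolation=cv2.INTER_CUBIC)
k=cv2.resize(a[120:180,380:460],None,fx=5,fy=5,interpolation=cv2.INTER_CUBIC);w=cv2.resize(cv2.imread('pics/w18.png')[0:240,160:480],(400,300))
cv2.imwrite('pics/f18.png',np.vstack([np.hstack([x,y]),np.hstack([k,w])]))"
```

```text
p [ 0.5694 -0.1497  0.0814] f [ 0.753  -0.8829 -1.1736] m [-0.4889  0.0581 -0.0567] w 0.014872848889266592 t 24.2667
x [0.0125 0.9613 0.2753] y [ 0.9999 -0.0141  0.0038] z [ 0.0076  0.2752 -0.9613] yang -0.8071583928887222 j [-0.0634  0.4812  0.5135  1.6745 -0.5253  1.205   0.6314]
(array([ 0.5709, -0.1096,  0.0992]), array([0.5735, 0.0204, 0.0997]), array([0.0201, 0.9998, 0.0034]))
[ 0.5668 -0.153   0.0863] [-0.0866 -0.1107  0.1641] [-0.0373  0.0449 -0.2699]
[[304.7372 258.7573]
 [349.0743 235.6075]] [[340.7141 252.1896]
 [311.2121 232.9881]]
```

View pics/f18.png

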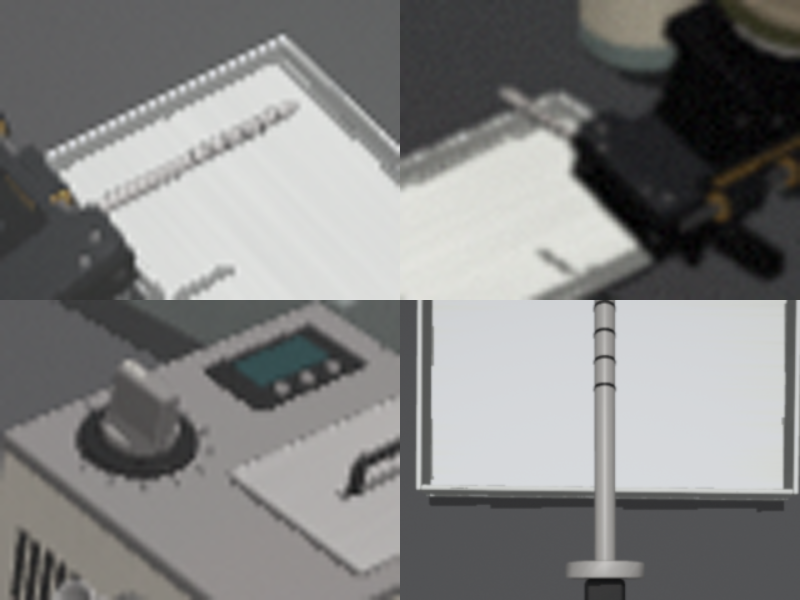

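send_rows --pt "0 0 0 0 0 0 1" --pt "0 0 0 0 0 0 1" --pt "0 0 0 0 0 0 1" --pt "0 0 0 0 0 0 1"

```text
time: 24.75
ee_pos: [0.5696, -0.1498, 0.0818]
eef_rot: [0.705, 0.695, 0.1, -0.096]
ft_force: [1.4, 0.0, -1.4]
width: 0.0146
```

```bash
python3 -c "
from h import *
fin();print(r.read_state()['joint_vel']);print(r.close_job())"
```

```text
p [ 0.5696 -0.1498  0.0818] f [ 1.3669  0.0187 -1.3595] m [-0.5023  0.026   0.0464] w 0.014578569168636953 t 24.75
x [0.0124 0.9613 0.2752] y [ 0.9999 -0.0142  0.0045] z [ 0.0082  0.2751 -0.9614] yang -0.812192000745682 j [-0.0634  0.4808  0.5137  1.6742 -0.5253  1.205   0.6313]
(array([ 0.5711, -0.1097,  0.0996]), array([0.5737, 0.0203, 0.1   ]), array([0.0202, 0.9998, 0.0032]))
[ 0.5668 -0.153   0.0863] [-0.0939 -0.1066  0.1515] [-0.0354  0.0523 -0.2689]
[-0.0001  0.0003 -0.0009  0.0014 -0.0008 -0.0009 -0.    ]
the job is handed in; nothing more can be done
None
```

I carried out every step in the order asked and handed the job in at 24.8 s; it reports no verdict.

- **Pump knob:** I turned it about 43° anticlockwise until it met the off stop. The wrist picture afterwards showed the pointer on the long off mark, and the last scene picture showed no change.
- **Dip:** I lifted the steel and black rod from its rest and slid it down the tube until the collar sat on the mouth. The push peaked at about 25 N for one short step as the collar seated, firmer than I meant for "without forcing". I backed off in the next step and drew the rod right out along the tube's axis.
- **Last pose:** The rod is gripped at 14.6 mm opening and level to about 0.2°. Its tip is over the drip tray at 100 mm above the bench, about 82 mm above the rim. The joints are still, and both fixed cameras put the tip within about 1 px of where I calculated it.
- **Other things on the bench:** In the last full scene and side pictures, everything else looked to be where it started. The dish stack was hidden by the arm in the scene view, but the side view showed it in place.

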